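# Set the washed jugs and spatulas out to drain

## Robot

A 6-joint arm with a two-finger parallel gripper is mounted at the origin on the work surface. World frame = base frame: x ahead of the robot, y to its left, z up, the work surface at z = 0. Lengths are in mm, angles in rad, forces in N, time in s.
With the tool pointing down it reaches from about 300 to 775 mm from the base axis. Payload 14.6 kg.
Tool frame: the origin (TCP) lies midway between the tips of the shut fingers; the grasp point (between the pads) lies 19 mm behind it (manip.grasp_offset is the distance from the TCP to the grasp point, in mm); z points along the fingers, y is the line along which they close (so a half turn about z gives the same grasp; the last joint's range is limited). The gripper opens to 94 mm and grips with 3 to 60 N. Pads are 16 mm wide; open, the fingers measure 119 mm over their backs; the gripper's body (75 mm by 177 mm) begins 78 mm behind the grasp point.
Start: joints at [1.098, 0.3, 1.521, -0, 1.321, -0.067], TCP at [217.111, 505.324, 205.446] pointing down, gripper open.
Joint ranges: [-3.03, 3.03], [-0.79, 2.21], [0.23, 2.52], [-1.04, 4.18], [0, 3.07], [-2.55, 2.55]. Speed limits (rad/s): [2.22, 2.22, 2.57, 3.14, 3.14, 3.14].

## Interface

Orientations are given as [roll, pitch, yaw] about the fixed x, y, z axes, in that order (R = Rz(yaw) Ry(pitch) Rx(roll)).
In Python, from cell import manip, viewer gives the robot as it stands. The module is installed in compiled form; this text tells all that it offers.
- The arm moves only by the tool move_arm, never from a script. Its argument "moves" is a list of rows, each a list of 4 numbers: the shift along the tool's x, y, z in m, then the turn about the tool's z in rad. A call has 1 to 12 rows; each row is the pose to reach, as a shift and turn from the pose commanded when the call began, along the tool's axes at that moment; what a row does not reach only later rows make up. A row lasts 1/10 s, in which the tool goes at most 50 mm and 8.59 degrees, less where a joint would pass 70% of its speed; a pose out of reach is approached as far as the arm can. A call with a gripper value outside its range is refused whole. "jaw" is the finger opening in m, from 0 to 0.094, set as the call begins (left out, the last holds). The fingers move at their own pace and stop on an object; "squeeze" is the grip in N (left out, the last holds). Time passes only in rows, so rows that repeat a pose let the fingers close. It gives the time, the measured TCP pose, the force, the opening and the grip force at its end, in the units of the state.
- manip.read_state(): the state, without advancing time (a new reading comes with each control period).
- viewer.camera(name): name is "scene" or "top"; returns a dict with "frame" (384x512x3 uint8, blue, green, red), "z_map" (384x512 float32, mm along the optical axis (not along the pixel's ray), 0 where there is no reading), "fx", "fy", "cx", "cy" (pixels), "origin" and "orientation" of the camera in the world. Camera axes: x right, y down, z forward; pixel columns grow to the right and rows downward; lengths in mm; the calibration is good to about 2 mm. A picture is of the moment at which its call begins.
- manip.sign_off(): hands the job in; it is judged then, once.
The state is a dict: "clock": time; "joints": joint angles; "qd": joint speeds; "effort": joint torques, N m; "eef_pos": TCP position; "eef_rot": TCP orientation; "wrist_force": force on the tool from outside, world axes, zero at the start; "moment": the same for the moment, N m; "finger_gap": finger opening in mm; "finger_force": force on a finger pad.
Only numpy, scipy, OpenCV 4.12 (cv2) and the standard library are available. Lean on these libraries where they do the work, as an engineer would, in place of code of your own. Each camera call takes 0.05 s, during which the arm holds its last target. There are 200 camera calls.

## Task

Set the washed lab ware out to drain: pull every spatula out of the wire caddy and lay it flat in the steel drip tray, and slide the tray squarely and centrally under the row of hooks of the white stand. Only once the tray is in place there, hang every upturned jug by its handle on a hook of its own (there are two or three jugs and one or two spatulas). Leave the agar plates, tube rack, squeeze bottle and marker pen where they are, and leave everything at rest.

Things in the scene. Friction and masses are not known exactly. Their poses are not given: they have to be found in the camera images.
- stand: White steel draining stand, fixed. Origin on the bench right below the middle hook's hanging point: the tray's centre belongs here. x away from the robot, y along the hook row, z up. Crossbar (12 mm thick, z = 210 mm, x = +95 mm) on 14 mm posts at y = +-205 mm carries 3 hooks, 140 mm apart, pointing to -x. Base plate 10 mm high, x = +85 to +205 mm, y = +-220 mm; below the hooks it is open.
- hook1 (a point): Hanging point on the axis of the hook at stand y = -140 mm, 210 mm above the bench; axes as the stand's. The hook is 8 mm round bar, level from the crossbar (95 mm behind this point, +x) to 30 mm before it (-x), where the last 11 mm turn up by 13 mm.
- hook2 (a point): The same on the middle hook.
- hook3 (a point): The same on the hook at stand y = +140 mm.
- tray: Loose open drip tray of steel, 140 mm (x) by 360 mm (y), 30 mm high, walls and floor 4 mm, 0.6 kg. Origin under its centre, on the bench. It starts nearer the robot than its place and has to go 100 to 160 mm or so. May be nudged.
- caddy: Dark wire caddy, fixed, 116 mm (x) by 44 mm (y), 95 mm high, open at the top, floor 4 mm; three cells in a row along its x, about 36 by 41 mm each. Origin under its centre. Spatulas stand in the outer cells (x = +-38 mm).
- spatula1: Loose spatula, 205 mm long, about 50 g, may be absent. Origin at the blade's tip, z along it to the handle's end. Steel blade 24 (x) by 4 mm over the first 60 mm, 7 mm shank, round blue handle 14 mm thick from 90 to 205 mm, with a white band. It stands blade down in the caddy, nearly upright.
- spatula1_mid (a point): Middle of the spatula, 102.5 mm from either end.
- spatula2: Loose spatula, 205 mm long, about 50 g, may be absent. Origin at the blade's tip, z along it to the handle's end. Steel blade 24 (x) by 4 mm over the first 60 mm, 7 mm shank, round blue handle 14 mm thick from 90 to 205 mm, with a white band. It stands blade down in the caddy, nearly upright.
- spatula2_mid (a point): Middle of the spatula, 102.5 mm from either end.
- jug1: White plastic jug, 90 g, may be absent, standing mouth down. Origin: centre of the mouth (on the bench), z up to the closed base; 100 mm high, 64 mm wide at mouth, 60 at base. Blue handle of 9 mm bar on the +x side: arms at z = 24 and 88 mm, upright bar at x = 58 mm; opening 22 (x) by 55 mm (z), pierced along y. Let go on a hook it swings down under its handle and sways a while.
- jug1_eye (a point): Centre of the opening of this jug's handle, at jug x = 42, z = 56 mm.
- jug2: White plastic jug, 90 g, may be absent, standing mouth down. Origin: centre of the mouth (on the bench), z up to the closed base; 100 mm high, 64 mm wide at mouth, 60 at base. Blue handle of 9 mm bar on the +x side: arms at z = 24 and 88 mm, upright bar at x = 58 mm; opening 22 (x) by 55 mm (z), pierced along y. Let go on a hook it swings down under its handle and sways a while.
- jug2_eye (a point): Centre of the opening of this jug's handle, at jug x = 42, z = 56 mm.
- jug3: White plastic jug, 90 g, may be absent, standing mouth down. Origin: centre of the mouth (on the bench), z up to the closed base; 100 mm high, 64 mm wide at mouth, 60 at base. Blue handle of 9 mm bar on the +x side: arms at z = 24 and 88 mm, upright bar at x = 58 mm; opening 22 (x) by 55 mm (z), pierced along y. Let go on a hook it swings down under its handle and sways a while.
- jug3_eye (a point): Centre of the opening of this jug's handle, at jug x = 42, z = 56 mm.
- plates_a: Stack of six red agar plates, 90 mm wide, 93 mm high, loose; leave it alone. Origin under its centre.
- plates_b: Stack of four red agar plates, 90 mm wide, 62 mm high, loose; leave it alone. Origin under its centre.
- dish: Single red agar plate, 90 mm wide, 16 mm high, loose; leave it alone. Origin under its centre.
- rack: White wire tube rack with coloured caps, 94 by 136 mm, 88 mm high, loose; leave it alone. Origin under its centre.
- squeeze: White squeeze bottle with red nozzle, 54 mm wide, 142 mm high, loose; leave it alone. Origin under its centre.
- marker: Black marker pen with red cap, 125 mm long along x, 13 mm thick, loose; leave it alone. Origin under its centre.
Mind the look-alikes: they are no part of the job. Leave any yellow look-alike of the jug3 alone.

How it is judged:
By the outcome, as a careful person would: the job done as asked, in the order asked, and still so for the second after the job is handed in, with the robot touching nothing.
Of jug1, jug2, jug3 only 2 to 3 are there at a start; the rules pass over those that are not, and their reading is None.
Of spatula1, spatula2 only 1 to 2 are there at a start; the rules pass over those that are not, and their reading is None.
At some moment in a run one of tray may be knocked a few centimetres aside while the robot is not near it.
It also fails if it takes over 210 s, if anything falls off the work surface, if the arm or the gripper's body presses on something with over 40 N, if the wrist force passes 120 N, or if a joint passes its speed limit or range.

## Working session

There is one attempt and no reset: what is moved stays moved. The work goes in short steps, Python scripts to look and compute and a tool call to move; the robot and the scene stay as the last step left them, time stands still between calls to the robot, and variables do not carry over. Pictures are saved under pics/ and viewed, at most 14 in all, crops included, and the job is handed in when it is done.

Besides the shell and the picture viewer there is one more tool, called as a command line: name --pt "numbers of a row" for each row, then --argument value for the rest. move_arm: Moves the arm, as the interface text tells. Its arguments: {"type":"object","properties":{"moves":{"type":"array"},"jaw":{"type":"number"},"squeeze":{"type":"number"}},"required":["moves"]}

```bash
mkdir -p pics
cat > h.py <<'E'
import numpy as np, cv2
from scipy.spatial.transform import Rotation as R
from cell import manip, viewer
def cam(n):
    c=viewer.camera(n)
    o=np.array(c["orientation"],float)
    c["R"]=o if o.shape==(3,3) else R.from_euler('xyz',o).as_matrix()
    v,u=np.mgrid[0:384,0:512]; z=c["z_map"].astype(float)
    P=np.stack([(u-c["cx"])/c["fx"]*z,(v-c["cy"])/c["fy"]*z,z],-1)
    c["P"]=P@c["R"].T+np.array(c["origin"]); c["P"][z==0]=np.nan
    return c
def ray(c,u,v,h):
    d=c["R"]@np.array([(u-c["cx"])/c["fx"],(v-c["cy"])/c["fy"],1]); o=np.array(c["origin"])
    return o+d*(h-o[2])/d[2]
def proj(c,p):
    q=c["R"].T@(np.array(p)-np.array(c["origin"])); return q[:2]/q[2]*[c["fx"],c["fy"]]+[c["cx"],c["cy"]]
E
python3 - <<'E'
from h import *
for n in("scene","top"):
    c=cam(n); cv2.imwrite(f"pics/{n}0.png",cv2.resize(c["frame"],(768,576)))
    print(n,c["fx"],c["cx"],c["cy"],c["origin"],c["orientation"]); 
    np.save(n+".npy",c["P"])
print(manip.read_state())
E
```

```text
scene 456.13094748088633 254.90456324683072 184.60647802826833 [1272.30186967 -640.11623788 1181.35244308] [-2.3873856  -0.00978701  0.88888605]
top 388.70831986185067 248.7635227734792 190.92388232868123 [ 412.50190016  -20.22054575 1426.23890825] [-3.0482902   0.02005465 -1.58130183]
{'clock': 0.1, 'joints': array([ 1.09839840e+00,  3.00411243e-01,  1.52152142e+00, -1.21795680e-05,
        1.32070812e+00, -6.66262548e-02]), 'qd': array([-8.43721048e-05, -1.72105222e-04, -1.64961494e-03, -1.77504116e-03,
       -1.26061664e-04, -6.85988627e-04]), 'effort': array([ 4.18308537e-04, -5.32650447e+01, -3.53278077e+01,  7.09770690e-02,
        2.35407829e-02, -8.38768142e-05]), 'eef_pos': array([217.01001604, 505.11706056, 204.94440507]), 'eef_rot': array([-3.14054606e+00, -5.80099227e-05,  2.73582397e+00]), 'wrist_force': array([ 0.48513746, -0.49315094, -0.03033436]), 'moment': array([ 0.03082077, -0.01305917, -0.01877513]), 'finger_force': 0.0, 'finger_gap': 93.98051548308477}
```

View pics/scene0.png

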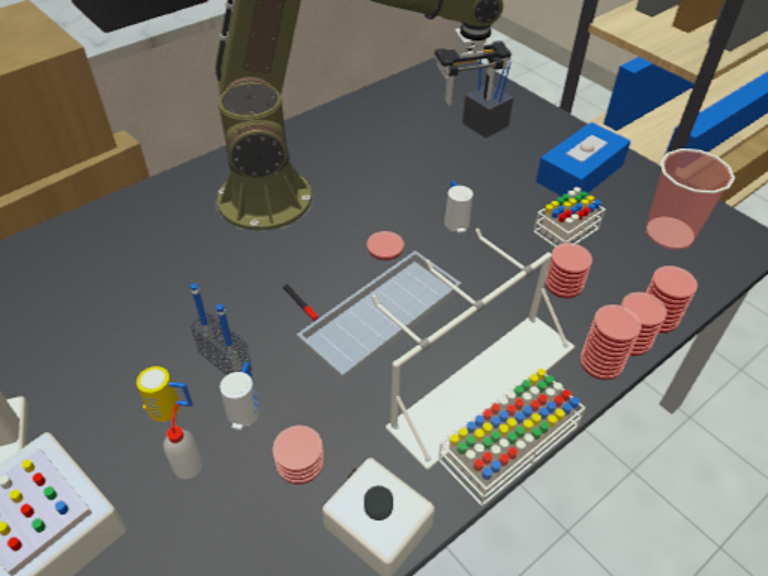

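View pics/top0.png

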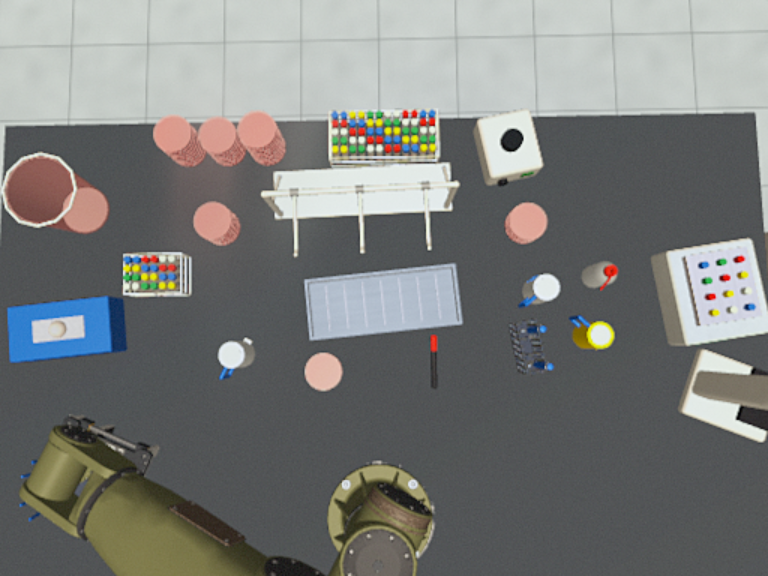

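The candidates in top0.png (768x576):
- **White jugs:** (235,353) and (543,290). The yellow one at (600,335) is a look-alike, so I leave it.
- **Blue spatulas:** (540,328) and (546,366), in the wire caddy at (527,345). The pens in a dark cup under the gripper (scene 488,105) are look-alikes.
- **Tray and stand:** the tray is at (383,302). The stand is the one with three hooks at (295, 362 and 428, ~250).

Next I measure these.

```bash
cat > meas.py <<'E'
from h import *
def blobs(c,mask,zr,amin=15):
    P=c["P"]; m=(mask&(P[...,2]>zr[0])&(P[...,2]<zr[1])).astype(np.uint8)
    n,l,s,ce=cv2.connectedComponentsWithStats(m)
    out=[]
    for i in range(1,n):
        if s[i,4]>=amin:
            p=P[l==i]; out.append((s[i,4],ce[i].round(1),np.nanmedian(p,0).round(1),p.min(0).round(),p.max(0).round(),p,np.argwhere(l==i)))
    return out
def hsv(c): 
    h=cv2.cvtColor(c["frame"],cv2.COLOR_BGR2HSV).astype(int); return h[...,0],h[...,1],h[...,2]
E
python3 - <<'E'
from meas import *
for n in("scene","top"):
    c=cam(n); H,S,V=hsv(c); blue=(H>95)&(H<125)&(S>120); white=(S<50)&(V>140)
    print(n,"BLUE")
    for b in blobs(c,blue,(5,240),8): print(*b[:5])
    print("WHITE 85-112")
    for b in blobs(c,white,(85,112),30): print(*b[:5])
    print("stand 195-230")
    for b in blobs(c,white,(195,232),15): print(*b[:5])
    P=c["P"]; g=(S>15)&(S<90)&(V>100)&(H>85)&(H<125)
    print("tray")
    for b in blobs(c,g,(-6,12),300)+blobs(c,g,(20,38),50): 
        print(*b[:5], cv2.minAreaRect(b[5][:,:2].astype(np.float32)))
E
```

```text
scene BLUE
294 [423.5  46.4] [ 241.2 1268.5   36.9] [ 196. 1216.    5.] [ 264. 1380.   54.]
14 [319.   52.5] [ 78.9 700.2 135.3] [ 73. 697. 105.] [ 83. 706. 163.]
26 [331.5  57.7] [145.2 707.8 136.6] [  7. 698.   7.] [155. 878. 173.]
20 [334.8  59.2] [168.7 702.  143.4] [133. 695.  96.] [179. 750. 187.]
1645 [387.7 107.5] [479.9 691.4  83.6] [382. 610.   5.] [531. 908.  96.]
9 [447.6  94. ] [ 540.2 1032.1   31.9] [ 536. 1030.    6.] [ 543. 1043.   45.]
9 [301.8 121.9] [340.2 354.9  92.6] [334. 351.  86.] [354. 362.  96.]
34 [396.1 136.5] [615.3 577.3  87.4] [573. 553.   9.] [622. 680.  94.]
33 [383.9 138.2] [594.3 534.6  87.5] [586. 513.  65.] [602. 560.  93.]
43 [371.5 140.5] [573.7 490.9  86. ] [564. 468.  72.] [580. 511.  94.]
18 [128.9 190.8] [ 361.6 -355.5  208.9] [ 354. -361.  203.] [ 368. -350.  214.]
88 [133.3 205.8] [ 364.2 -356.7  142.3] [ 357. -362.   86.] [ 367. -349.  192.]
21 [146.2 205. ] [ 440.5 -344.2  207.5] [ 432. -349.  203.] [ 446. -339.  212.]
94 [150.  219.9] [ 441.7 -344.6  142.9] [ 415. -350.   71.] [ 446. -328.  189.]
38 [163.8 245.3] [ 499.3 -342.6   88.4] 
[... 4377 characters left out ...]
 93.] [ 442. -483.  109.]
254 [153.9 235.9] [386.7 329.8  99.7] [359. 302.  87.] [417. 361. 106.]
stand 195-230
303 [ 25.6 124.3] [760.8 726.1 200.8] [669. 646. 195.] [834. 810. 208.]
812 [239.7 133.1] [731.8  29.1 214.1] [ 592. -178.  197.] [750. 240. 229.]
15 [496.9 268.6] [ 280.5 -747.3  209.6] [ 274. -766.  195.] [ 284. -738.  231.]
tray
3432 [254.6 200.8] [509.5 -15.1   3.8] [ 430. -194.   -6.] [591. 168.  12.] ((510.0406188964844, -13.943588256835938), (132.36758422851562, 353.7513122558594), 5.442012310028076)
589 [254.7 199.7] [519.8 -16.5  29.8] [ 422. -202.   20.] [599. 173.  37.] ((509.4866638183594, -13.682022094726562), (146.49002075195312, 367.1288757324219), 5.410775661468506)
```

Run:
```python
from h import *
c=cam("top"); s=cam("scene")
a=cv2.resize(c["frame"][180:260,320:430],None,fx=4,fy=4,interpolation=cv2.INTER_CUBIC)
b=cv2.resize(c["frame"][100:240,160:320],None,fx=3,fy=3,interpolation=cv2.INTER_CUBIC)
b=cv2.resize(b,(366,320)); cv2.imwrite("pics/crop1.png",np.hstack([a,b])[:, :800])
```

```text
(no output)
```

View pics/crop1.png

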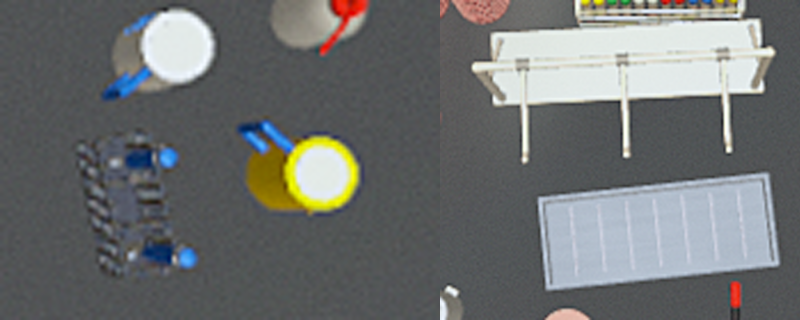

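The crop confirms it: jug2's body is plain white with a blue handle, the decoy is yellow, and two blue handles stand in the wire caddy. Next I refine the stand, handle and spatula axes.

Run:
```python
from meas import *
allst=[];sp={0:[],1:[]}; jb={0:[],1:[]}; jt={0:[],1:[]}
for n in("scene","top"):
    c=cam(n); H,S,V=hsv(c); P=c["P"]; blue=(H>95)&(H<125)&(S>100); white=(S<50)&(V>120)
    st=max(blobs(c,white,(198,232),100),key=lambda b:b[0] if b[2][1]<300 else 0)[5]
    hk=st[(st[:,0]<705)]; 
    l=[]
    for a,b in((-200,-60),(-60,90),(90,300)):
        q=hk[(hk[:,1]>a)&(hk[:,1]<b)]; k=q[:,0]>640
        vx,vy,x0,y0=cv2.fitLine(q[:,:2].astype(np.float32),cv2.DIST_HUBER,0,.01,.01).ravel()
        l.append((np.degrees(np.arctan2(vy,vx)%np.pi).round(1),round(float(y0+(640-x0)*vy/vx),1),q[:,0].min().round(1),np.median(q[:,2]).round(1)))
    print(n,"hooks ang,y@640,xmin,z",l)
    cb=st[st[:,0]>715]
    vx,vy,x0,y0=cv2.fitLine(cb[:,:2].astype(np.float32),cv2.DIST_HUBER,0,.01,.01).ravel(); print("crossbar",vx,vy,x0,y0,np.median(cb[:,2]))
    for i,(cx,cy) in enumerate(((388,331),(533,-385))):
        d=np.hypot(P[...,0]-cx,P[...,1]-cy)
        t=P[white&(d<40)&(abs(P[...,2]-100)<6)]; q=P[blue&(d<75)&(P[...,2]>82)&(P[...,2]<98)]
        (ex,ey),r=cv2.minEnclosingCircle(t[:,:2].astype(np.float32)); m=np.median(q,0)
        far=q[np.argsort(-np.hypot(q[:,0]-ex,q[:,1]-ey))[:8]].mean(0)
        print("jug",i,ex,ey,r,t[:,:2].mean(0).round(1),np.median(t[:,2]).round(1),"bluemed",m.round(1),len(q),"far",far.round(1),"ang",np.degrees(np.arctan2(q.mean(0)[1]-ey,q.mean(0)[0]-ex)).round(1))
    for i,(cx,cy) in enumerate(((360,-354),(438,-342))):
        q=P[blue&(np.hypot(P[...,0]-cx,P[...,1]-cy)<25)&(P[...,2]>100)]
        for z0,z1 in((100,140),(140,175),(175,198),(203,216)):
            w=q[(q[:,2]>z0)&(q[:,2]<z1)]; print("spat",i,z0,len(w),np.median(w,0).round(1) if len(w) else '')
```

```text
scene hooks ang,y@640,xmin,z [(np.float32(2.2), -111.5, np.float64(603.5), np.float64(213.8)), (np.float32(2.0), 28.5, np.float64(597.4), np.float64(214.1)), (np.float32(2.2), 168.8, np.float64(596.0), np.float64(214.2))]
crossbar 0.03556832 -0.99936724 740.71796 15.847742 216.00653971816962
jug 0 389.29437255859375 330.5167236328125 33.66938018798828 [392.  329.9] 101.8 bluemed [345.  354.7  93.5] 9 far [343.1 354.5  93.6] ang 152.2
jug 1 534.12744140625 -383.5528259277344 31.105741500854492 [ 535.1 -385.2] 100.7 bluemed [ 501.7 -346.2   91.8] 23 far [ 497.3 -339.4   90.2] ang 130.4
spat 0 100 37 [ 363.6 -356.3  121.2]
spat 0 140 36 [ 363.8 -356.4  156. ]
spat 0 175 17 [ 364.  -357.   184.1]
spat 0 203 17 [ 361.1 -356.6  209.1]
spat 1 100 42 [ 441.  -345.   118.6]
spat 1 140 37 [ 441.4 -345.2  157. ]
spat 1 175 18 [ 442.2 -344.3  185.2]
spat 1 203 21 [ 440.1 -344.9  207.9]
top hooks ang,y@640,xmin,z [(np.float32(1.8), -112.0, np.float64(604.4), np.float64(213.3)), (np.float32(2.3), 27.7, np.float64(600.3), np.float64(213.2)), (np.float32(2.6), 167.1, np.float64(592.8), np.float64(213.5))]
crossbar 0.0363397 -0.9993395 735.7137 29.58513 214.24683931691618
jug 0 387.65948486328125 331.20819091796875 29.92017936706543 [387.5 330.6] 99.8 bluemed [344.2 352.1  91.2] 22 far [336.1 356.2  89.8] ang 154.3
jug 1 533.0770263671875 -385.5691223144531 29.85454559326172 [ 532.5 -386.2] 100.4 bluemed [ 502.  -347.8   91.8] 26 far [ 495.1 -341.    89.1] ang 129.8
spat 0 100 12 [ 359.  -352.9  122.9]
spat 0 140 13 [ 359.3 -352.2  161. ]
spat 0 175 4 [ 361.3 -352.1  183.1]
spat 0 203 14 [ 359.1 -358.1  208.2]
spat 1 100 11 [ 433.7 -339.9  119.8]
spat 1 140 11 [ 435.8 -340.   152.4]
spat 1 175 3 [ 435.4 -339.1  182.9]
spat 1 203 14 [ 436.3 -345.8  208.1]
```

```bash
cat > go.py <<'E'
import sys
from h import *
# usage: go.py x y z yaw [x y z yaw ...] -> rows from the present pose
s=manip.read_state(); p=s["eef_pos"]; M=R.from_euler('xyz',s["eef_rot"]).as_matrix()
y0=np.arctan2(M[1,0],M[0,0]); a=np.array(list(map(float,sys.argv[1:]))).reshape(-1,4)
print("at",p.round(1),"yaw",round(float(y0),3),"t",s["clock"].__round__(2),"gap",round(s["finger_gap"],1),"f",round(s["finger_force"],1),s["wrist_force"].round(1))
for g in a:
    d=M.T@(g[:3]-p)/1000; t=-((g[3]-y0+np.pi)%(2*np.pi)-np.pi)
    print((d).round(4).tolist(),round(float(t),3))
E
python3 go.py 217 505 330 2.736 480 60 330 1.571 361 -355 330 1.571
```

```text
at [217.1 505.3 205.4] yaw 2.736 t 0.4 gap 93.6 f 0.0 [0.3 0.5 1. ]
[-0.0, -0.0003, -0.1246] -0.0
[-0.4173, -0.3054, -0.1246] 1.165
[-0.4718, -0.7337, -0.1245] 1.165
```

move_arm --pt "0 0 -0.05 0" --pt "0 0 -0.1 0" --pt "0 0 -0.125 0" --pt "-0.417 -0.305 -0.125 1.165" --pt "-0.417 -0.305 -0.125 1.165" --pt "-0.417 -0.305 -0.125 1.165" --pt "-0.417 -0.305 -0.125 1.165" --pt "-0.417 -0.305 -0.125 1.165" --pt "-0.417 -0.305 -0.125 1.165" --pt "-0.417 -0.305 -0.125 1.165" --pt "-0.417 -0.305 -0.125 1.165" --pt "-0.417 -0.305 -0.125 1.165" --jaw 0.045 --squeeze 5

```text
clock: 1.6
eef_pos: [446.5, 115.9, 330.7]
eef_rot: [3.141, -0.0, 1.567]
wrist_force: [0.2, 1.2, -1.2]
finger_gap: 45.3
finger_force: 0.0
```

```bash
python3 go.py 361 -355 330 1.571
python3 - <<'E'
from meas import *
# stand: base plate and crossbar edges via white mask at known heights
for n in("scene","top"):
    c=cam(n); H,S,V=hsv(c); P=c["P"]; w=(S<50)&(V>120)
    q=P[w&(abs(P[...,2]-10)<7)&(P[...,0]>690)&(P[...,0]<880)&(abs(P[...,1]-28)<240)]
    print(n,cv2.minAreaRect(q[:,:2].astype(np.float32)),len(q),np.median(q[:,2]))
    cb=P[w&(abs(P[...,2]-214)<8)&(P[...,0]>715)&(P[...,0]<765)&(abs(P[...,1]-28)<60)]
    x=cb[:,0]+0.0366*(cb[:,1]-28); print("crossbar x@28",np.percentile(x,[2,25,50,75,98]).round(1))
E
```

```text
at [446.5 115.9 330.7] yaw 1.567 t 1.6 gap 45.3 f 0.0 [ 0.2  1.2 -1.2]
[-0.4712, -0.0835, 0.0006] -0.004
scene ((772.9867553710938, 36.504608154296875), (175.26400756835938, 453.2626647949219), 5.490734577178955) 3983 11.107061731142267
crossbar x@28 [721.1 736.6 740.8 742.8 744.8]
top ((784.6768798828125, 32.04119873046875), (171.69876098632812, 443.32427978515625), 2.0918097496032715) 3024 9.359836152761318
crossbar x@28 [722.2 733.2 736.  739.2 743. ]
```

move_arm --pt "-0.471 -0.084 0 0" --pt "-0.471 -0.084 0 0" --pt "-0.471 -0.084 0 0" --pt "-0.471 -0.084 0 0" --pt "-0.471 -0.084 0 0" --pt "-0.471 -0.084 0 0" --pt "-0.471 -0.084 0 0" --pt "-0.471 -0.084 0 0" --pt "-0.471 -0.084 0 0" --pt "-0.471 -0.084 0 0" --pt "-0.471 -0.084 0 0" --pt "-0.471 -0.084 0 0"

```text
clock: 2.9
eef_pos: [362.1, -352.8, 330.2]
eef_rot: [-3.141, -0.001, 1.57]
wrist_force: [0.0, -0.0, 0.5]
finger_gap: 45.0
finger_force: 0.0
```

```bash
python3 go.py 361 -355 163 1.571
python3 - <<'E'
from meas import *
# base plate edges: top view, median over columns
for n in("top","scene"):
    c=cam(n); H,S,V=hsv(c); P=c["P"]; w=(S<60)&(V>120)&(abs(P[...,2]-10)<6)
    for y0 in(-100,-40,80,130):
        q=P[w&(abs(P[...,1]-y0)<15)&(P[...,0]>700)&(P[...,0]<900)]; h=np.histogram(q[:,0],np.arange(700,900,6)); 
        k=np.where(h[0]>0.4*np.percentile(h[0],80))[0]; print(n,y0,h[1][k[0]],h[1][k[-1]+1],len(q))
    cv2.imwrite(f"pics/s_{n}.png",c["frame"])
E
```

```text
at [ 362.1 -352.8  330.2] yaw 1.57 t 2.9 gap 45.0 f 0.0 [ 0.  -0.   0.5]
[-0.0023, -0.0011, 0.1672] -0.001
top -100 730 856 217
top -40 730 850 216
top 80 724 856 221
top 130 724 844 219
scene -100 730 832 285
scene -40 730 832 271
scene 80 724 832 261
scene 130 724 832 251
```

move_arm --pt "-0.002 -0.001 0.05 0" --pt "-0.002 -0.001 0.1 0" --pt "-0.002 -0.001 0.15 0" --pt "-0.002 -0.001 0.167 0" --pt "-0.002 -0.001 0.167 0" --pt "-0.002 -0.001 0.167 0"

```text
clock: 3.6
eef_pos: [361.7, -354.9, 164.8]
eef_rot: [3.141, 0.001, 1.572]
wrist_force: [0.3, 0.0, 0.4]
finger_gap: 45.1
finger_force: 0.0
```

move_arm --pt "0 0 0 0" --pt "0 0 0 0" --pt "0 0 0 0" --pt "0 0 0 0" --pt "0 0 0 0" --pt "0 0 0 0" --pt "0 0 0 0" --jaw 0.004 --squeeze 8

```text
clock: 4.3
eef_pos: [361.0, -355.3, 163.8]
eef_rot: [3.141, 0.0, 1.571]
wrist_force: [-1.9, -0.8, 5.4]
finger_gap: 14.0
finger_force: 8.0
```

move_arm --pt "0 0 -0.02 0" --pt "0 0 -0.05 0" --pt "0 0 -0.09 0" --pt "0 0 -0.13 0" --pt "0 0 -0.16 0" --pt "0 0 -0.16 0" --pt "0 0 -0.16 0"

```text
clock: 5.0
eef_pos: [361.0, -355.1, 323.0]
eef_rot: [-3.142, -0.0, 1.571]
wrist_force: [-0.2, 0.1, -1.5]
finger_gap: 13.8
finger_force: 8.0
```

```bash
python3 - <<'E'
from h import *
c=cam("scene"); t=cam("top"); print(c["origin"])
p=manip.read_state()["eef_pos"]; u,v=proj(c,p-[0,0,80]); u2,v2=proj(t,p)
f=lambda c,u,v:cv2.resize(c["frame"][max(0,int(v)-75):int(v)+75,max(0,int(u)-65):int(u)+65],(390,450),interpolation=cv2.INTER_CUBIC)
cv2.imwrite("pics/g1.png",np.hstack([f(c,u,v),f(t,u2,v2)]))
E
python3 go.py 361 -355 163 1.571
```

```text
[1272.30186967 -640.11623788 1181.35244308]
at [ 360.7 -354.9  321.9] yaw 1.571 t 5.1 gap 13.8 f 8.0 [-0.8 -0.1 -0.6]
[-0.0004, 0.0005, 0.1589] -0.0
```

View pics/g1.png

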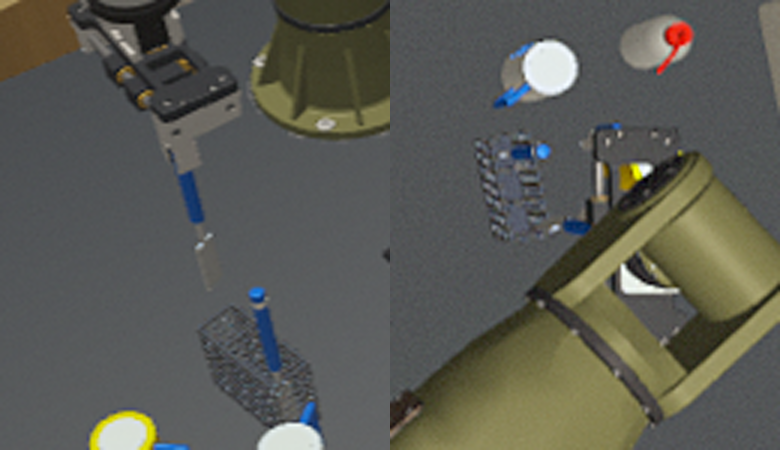

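Spatula 1 is held and hangs upright, with its blade end at about (205,285) in the crop. I carry it over the tray's -y end.

```bash
python3 go.py 514 -172 325 1.665 514 -172 172 1.665
python3 - <<'E'
from meas import *
c=cam("top"); H,S,V=hsv(c); g=(S>15)&(S<90)&(V>100)&(H>85)&(H<125)
for b in blobs(c,g,(20,38),50): print(*b[:3], cv2.minAreaRect(b[5][:,:2].astype(np.float32)))
E
```

```text
at [ 360.7 -354.9  321.9] yaw 1.571 t 5.1 gap 13.8 f 8.0 [-0.8 -0.1 -0.6]
[0.1829, 0.1532, -0.003] -0.094
[0.1826, 0.1535, 0.15] -0.094
587 [254.3 199.7] [520.  -12.9  29.7] ((509.489501953125, -13.914993286132812), (146.3807373046875, 365.8856506347656), 5.4738969802856445)
```

move_arm --pt "0.183 0.153 -0.003 -0.094" --pt "0.183 0.153 -0.003 -0.094" --pt "0.183 0.153 -0.003 -0.094" --pt "0.183 0.153 -0.003 -0.094" --pt "0.183 0.153 -0.003 -0.094" --pt "0.183 0.153 -0.003 -0.094" --pt "0.183 0.153 -0.003 -0.094" --pt "0.183 0.153 0.05 -0.094" --pt "0.183 0.153 0.1 -0.094" --pt "0.183 0.153 0.14 -0.094" --pt "0.183 0.153 0.14 -0.094" --pt "0.183 0.153 0.14 -0.094"

```text
clock: 6.35
eef_pos: [513.8, -173.1, 184.7]
eef_rot: [3.141, 0.0, 1.664]
wrist_force: [-0.8, -1.1, 0.7]
finger_gap: 13.8
finger_force: 8.0
```

Run:
```python
from h import *
c=cam("scene")
p=manip.read_state()["eef_pos"]; u,v=proj(c,p-[0,0,80]); print(p,u,v)
cv2.imwrite("pics/g2.png",cv2.resize(c["frame"][int(v)-75:int(v)+75,int(u)-100:int(u)+100],(800,600),interpolation=cv2.INTER_CUBIC))
for q in (p,p-[0,0,160]): print(proj(c,q)-[int(u)-100,int(v)-75])
```

```text
[ 514.4842027  -173.13864276  185.8650635 ] 213.60731616414725 214.94848365810594
[99.06440381 58.48089602]
[102.0257787   92.00715252]
```

View pics/g2.png

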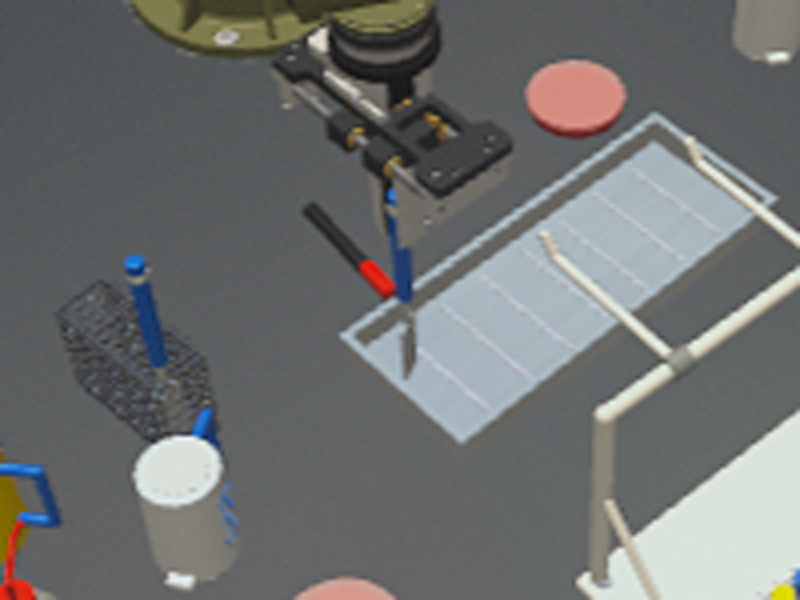

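The tip hangs over the tray floor near its -y end, at (408,375) in the crop, as expected. I lower it and tip it over in an arc with a light grip.

move_arm --pt "0 0 0.01 0" --pt "0 0 0.02 0" --pt "0 0 0.021 0" --pt "0.016 0 0.022 0" --pt "0.031 0 0.024 0" --pt "0.046 0 0.027 0" --pt "0.061 0 0.032 0" --pt "0.075 0 0.038 0" --pt "0.09 0 0.045 0" --pt "0.103 0 0.053 0" --pt "0.115 0 0.063 0" --pt "0.115 0 0.063 0" --squeeze 4

```text
clock: 7.6
eef_pos: [502.2, -56.2, 118.7]
eef_rot: [-3.139, -0.001, 1.666]
wrist_force: [-0.0, -0.5, -0.0]
finger_gap: 13.9
finger_force: 4.0
```

move_arm --pt "0.012 0 0.01 0" --pt "0.022 0 0.022 0" --pt "0.032 0 0.035 0" --pt "0.04 0 0.048 0" --pt "0.046 0 0.062 0" --pt "0.053 0 0.076 0" --pt "0.058 0 0.092 0" --pt "0.061 0 0.106 0" --pt "0.062 0 0.112 0" --pt "0.062 0 0.112 0"

```text
clock: 8.6
eef_pos: [496.8, 4.3, 7.4]
eef_rot: [-3.14, -0.0, 1.665]
wrist_force: [0.8, -0.1, 0.2]
finger_gap: 14.0
finger_force: 4.0
```

Run:
```python
from h import *
c=cam("scene"); s=manip.read_state(); print(s["eef_pos"],s["wrist_force"],s["finger_gap"],s["finger_force"])
cv2.imwrite("pics/g3.png",cv2.resize(c["frame"][110:270,140:340],(800,600)))
```

```text
[497.22365936   4.15784862   8.17507026] [-0.6885995  -0.04608046  0.36998946] 13.775873405986228 4.000608846545219
```

View pics/g3.png

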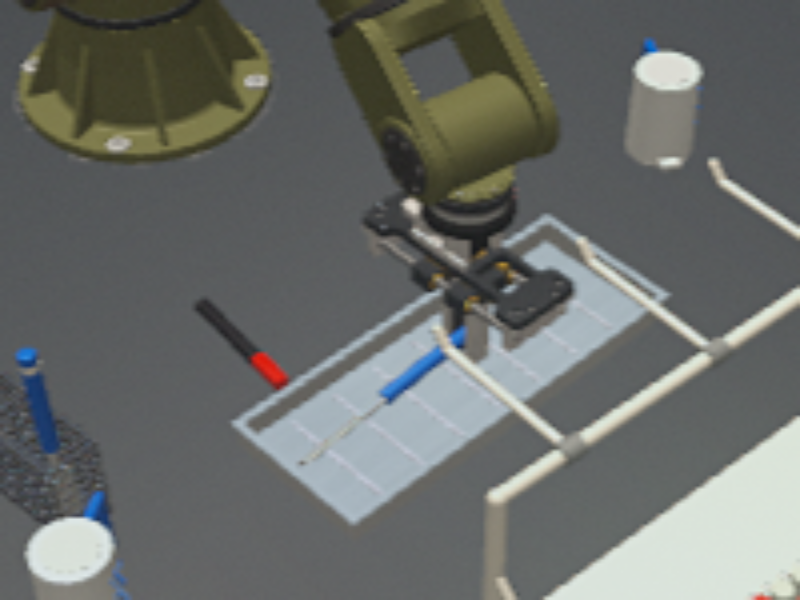

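Spatula 1 now lies in the tray with its tip at (300,462) in the crop. I release it, rise and fetch the second.

move_arm --pt "0 0 0 0" --pt "0 0 0 0" --pt "0 0 0 0" --pt "0 0 0 0" --pt "0 0 -0.03 0" --pt "0 0 -0.08 0" --pt "0 0 -0.13 0" --pt "0 0 -0.18 0" --pt "0 0 -0.23 0" --pt "0 0 -0.28 0" --pt "0 0 -0.32 0" --pt "0 0 -0.32 0" --jaw 0.032

```text
clock: 9.85
eef_pos: [498.4, 4.0, 334.0]
eef_rot: [3.133, 0.001, 1.665]
wrist_force: [0.0, -0.4, -0.1]
finger_gap: 31.8
finger_force: 0.0
```

```bash
python3 go.py 438.5 -344 328 1.571 438.5 -344 163 1.571
```

```text
at [498.4   4.  334. ] yaw 1.665 t 9.85 gap 31.8 f 0.0 [ 0.  -0.4 -0.1]
[-0.3408, -0.0923, 0.0057] 0.094
[-0.3406, -0.0938, 0.1707] 0.094
```

move_arm --pt "-0.341 -0.093 0 0.094" --pt "-0.341 -0.093 0 0.094" --pt "-0.341 -0.093 0 0.094" --pt "-0.341 -0.093 0 0.094" --pt "-0.341 -0.093 0 0.094" --pt "-0.341 -0.093 0 0.094" --pt "-0.341 -0.093 0 0.094" --pt "-0.341 -0.093 0 0.094" --pt "-0.341 -0.093 0 0.094" --pt "-0.341 -0.093 0 0.094" --pt "-0.341 -0.093 0 0.094" --jaw 0.045

```text
clock: 10.95
eef_pos: [437.2, -342.9, 328.6]
eef_rot: [3.141, 0.0, 1.572]
wrist_force: [0.3, 0.5, -0.1]
finger_gap: 45.1
finger_force: 0.0
```

```bash
python3 go.py 438.5 -344 163 1.571
```

```text
at [ 437.2 -342.9  328.6] yaw 1.572 t 10.95 gap 45.1 f 0.0 [ 0.3  0.5 -0.1]
[-0.001, 0.0012, 0.1656] 0.001
```

move_arm --pt "0 0.001 0.05 0" --pt "0 0.001 0.1 0" --pt "0 0.001 0.15 0" --pt "0 0.001 0.165 0" --pt "0 0.001 0.165 0" --pt "0 0.001 0.165 0"

```text
clock: 11.55
eef_pos: [438.5, -343.8, 164.8]
eef_rot: [3.14, 0.001, 1.572]
wrist_force: [0.2, 0.2, -0.5]
finger_gap: 44.9
finger_force: 0.0
```

move_arm --pt "0 0 0 0" --pt "0 0 0 0" --pt "0 0 0 0" --pt "0 0 0 0" --pt "0 0 0 0" --pt "0 0 0 0" --pt "0 0 -0.03 0" --pt "0 0 -0.07 0" --pt "0 0 -0.11 0" --pt "0 0 -0.15 0" --pt "0 0 -0.16 0" --pt "0 0 -0.16 0" --jaw 0.004 --squeeze 8

```text
clock: 12.75
eef_pos: [438.0, -344.3, 324.5]
eef_rot: [3.14, 0.002, 1.571]
wrist_force: [0.2, -0.4, -1.3]
finger_gap: 13.7
finger_force: 8.0
```

```bash
python3 - <<'E'
from meas import *
c=cam("top"); H,S,V=hsv(c); g=(S>15)&(S<90)&(V>100)&(H>85)&(H<125)
for b in blobs(c,g,(20,38),50): print(*b[:3], cv2.minAreaRect(b[5][:,:2].astype(np.float32)))
blue=(H>95)&(H<125)&(S>120)
for b in blobs(c,blue,(3,40),8): print(*b[:5],cv2.minAreaRect(b[5][:,:2].astype(np.float32)))
c=cam("scene"); H,S,V=hsv(c);blue=(H>95)&(H<125)&(S>120)
for b in blobs(c,blue,(3,30),30): print(*b[:5],cv2.minAreaRect(b[5][:,:2].astype(np.float32)))
E
python3 go.py 476 -175 325 1.665
```

```text
579 [254.5 199.8] [516.4 -14.8  29.6] ((509.3761901855469, -13.606353759765625), (146.5179901123047, 367.1387634277344), 5.361019134521484)
156 [ 80.4 215.8] [463.8 620.3  22.5] [398. 612.   3.] [523. 628.  40.] ((460.8728332519531, 619.93994140625), (125.17990112304688, 6.766966342926025), 5.7281293869018555)
81 [261.6 201.4] [506.9 -37.5  15.3] [497. -85.   4.] [518.   6.  22.] ((506.1571350097656, -39.57762145996094), (11.167580604553223, 93.51063537597656), 8.155937194824219)
13 [153.1 248.1] [342.7 352.2  27.1] [332. 346.  22.] [350. 356.  39.] ((341.3329772949219, 352.7038879394531), (6.296200275421143, 20.334613800048828), 66.45327758789062)
126 [423.9  49.9] [ 250.3 1261.7   16.1] [ 201. 1221.    3.] [ 259. 1397.   30.] ((230.99441528320312, 1308.78515625), (176.44996643066406, 56.962440490722656), 88.77672576904297)
92 [402.5 117.4] [514.  767.6  17.9] [503. 671.   3.] [525. 868.  30.] ((513.3846435546875, 769.0760498046875), (7.256124973297119, 198.36111450195312), 5.454766273498535)
92 [366.5 123.6] [450.  620.6  19.1] [403. 611.   4.] [496. 629.  30.] ((450.2748718261719, 620.1857299804688), (93.11622619628906, 13.96714973449707), 5.200006484985352)
69 [245.8 213.2] [513.1 -46.   16.8] [500. -82.  10.] [520. -11.  24.] ((512.1905517578125, -45.714054107666016), (13.168590545654297, 72.4041748046875), 9.062898635864258)
at [ 437.5 -344.   321.8] yaw 1.571 t 12.85 gap 13.5 f 8.0 [ 0.7  0.3 -0.6]
[0.169, 0.0384, -0.0031] -0.094
```

```bash
python3 go.py 486 -174 325 1.665
```

```text
at [ 437.5 -344.   321.8] yaw 1.571 t 12.85 gap 13.5 f 8.0 [ 0.7  0.3 -0.6]
[0.17, 0.0484, -0.0031] -0.094
```

move_arm --pt "0.17 0.048 -0.003 -0.094" --pt "0.17 0.048 -0.003 -0.094" --pt "0.17 0.048 -0.003 -0.094" --pt "0.17 0.048 -0.003 -0.094" --pt "0.17 0.048 -0.003 -0.094" --pt "0.17 0.048 -0.003 -0.094" --pt "0.17 0.048 0.05 -0.094" --pt "0.17 0.048 0.1 -0.094" --pt "0.17 0.048 0.137 -0.094" --pt "0.17 0.048 0.137 -0.094" --pt "0.17 0.048 0.137 -0.094" --pt "0.17 0.048 0.137 -0.094"

```text
clock: 14.05
eef_pos: [486.5, -175.0, 188.7]
eef_rot: [3.139, 0.002, 1.664]
wrist_force: [-0.3, -0.2, -0.6]
finger_gap: 13.8
finger_force: 8.0
```

```bash
python3 go.py 486 -174 164 1.665
python3 - <<'E'
from meas import *
c=cam("scene"); H,S,V=hsv(c);blue=(H>95)&(H<125)&(S>120)
for b in blobs(c,blue,(95,160),8): print(*b[:5])
E
```

```text
at [ 486.5 -175.   188.7] yaw 1.664 t 14.05 gap 13.8 f 8.0 [-0.3 -0.2 -0.6]
[0.0011, -0.0005, 0.0247] -0.001
11 [319.  54.] [ 78.3 701.2 129.2] [ 75. 697. 108.] [ 86. 704. 150.]
20 [323.6  55. ] [100.4 706.9 129.1] [ 81. 700.  99.] [107. 733. 159.]
14 [326.6  57.7] [121.7 703.6 126.2] [ 93. 697. 100.] [128. 741. 156.]
17 [330.9  59.8] [144.9 705.9 125.4] [114. 699. 101.] [151. 750. 156.]
12 [334.   62.6] [167.8 700.1 123.4] [132. 697.  99.] [173. 751. 153.]
30 [207.8 203.2] [ 492.4 -176.6  142.4] [ 488. -181.  121.] [ 496. -169.  159.]
51 [ 40.6 337.9] [ 580.  -728.   125.5] [ 566. -735.  112.] [ 585. -722.  134.]
```

Held upright over the tray. I use the same arc as before, lowering 24 mm first.

move_arm --pt "0 0 0.012 0" --pt "0 0 0.023 0" --pt "0 0 0.024 0" --pt "0.016 0 0.025 0" --pt "0.031 0 0.027 0" --pt "0.046 0 0.03 0" --pt "0.061 0 0.035 0" --pt "0.075 0 0.041 0" --pt "0.09 0 0.048 0" --pt "0.103 0 0.056 0" --pt "0.115 0 0.066 0" --pt "0.115 0 0.066 0" --squeeze 4

```text
clock: 15.3
eef_pos: [474.1, -58.1, 118.7]
eef_rot: [-3.139, -0.001, 1.666]
wrist_force: [0.8, -0.0, 0.4]
finger_gap: 13.8
finger_force: 4.0
```

move_arm --pt "0.012 0 0.01 0" --pt "0.022 0 0.022 0" --pt "0.032 0 0.035 0" --pt "0.04 0 0.048 0" --pt "0.046 0 0.062 0" --pt "0.053 0 0.076 0" --pt "0.058 0 0.092 0" --pt "0.061 0 0.104 0" --pt "0.062 0 0.11 0" --pt "0.062 0 0.11 0"

```text
clock: 16.3
eef_pos: [468.6, 2.2, 9.6]
eef_rot: [-3.14, -0.0, 1.665]
wrist_force: [-0.2, -0.4, -0.1]
finger_gap: 14.0
finger_force: 4.0
```

move_arm --pt "0 0 0 0" --pt "0 0 0 0" --pt "0 0 0 0" --pt "0 0 0 0" --pt "0 0 -0.03 0" --pt "0 0 -0.08 0" --pt "0 0 -0.13 0" --pt "0 0 -0.18 0" --pt "0 0 -0.23 0" --pt "0 0 -0.24 0" --jaw 0.022

```text
clock: 17.3
eef_pos: [470.5, 1.9, 256.1]
eef_rot: [3.133, 0.001, 1.665]
wrist_force: [0.3, -0.4, 0.8]
finger_gap: 21.6
finger_force: 0.0
```

```bash
python3 - <<'E'
from meas import *
t=cam("top"); c=cam("scene"); H,S,V=hsv(t); g=(S>15)&(S<90)&(V>100)&(H>85)&(H<125)
for b in blobs(t,g,(20,38),50): print(*b[:3], cv2.minAreaRect(b[5][:,:2].astype(np.float32)))
cv2.imwrite("pics/g4.png",cv2.resize(np.hstack([c["frame"][150:270,180:340],t["frame"][150:270,190:350]]),(800,300),interpolation=cv2.INTER_CUBIC))
for n,c in(("t",t),("s",c)):
    H,S,V=hsv(c);blue=(H>95)&(H<125)&(S>120)
    for b in blobs(c,blue,(3,60),20):
        if abs(b[2][1])<200: print(n,*b[:5],cv2.minAreaRect(b[5][:,:2].astype(np.float32)))
E
python3 go.py 486 -174 164 1.665
```

```text
248 [290.9 194.7] [ 546.2 -158.    29.8] ((519.3330078125, -116.87918090820312), (147.0087890625, 158.78079223632812), 5.8025312423706055)
175 [211.  200.7] [523.2 157.8  29.5] ((497.3232727050781, 113.501953125), (146.72532653808594, 111.34322357177734), 4.230099678039551)
s 67 [240.4 205.7] [477.3 -42.   19.8] [468. -76.  11.] [485.  -8.  27.] ((476.6939697265625, -41.945159912109375), (13.757165908813477, 68.32229614257812), 4.140628814697266)
s 69 [245.8 213.2] [512.7 -48.1  17.9] [500. -84.   9.] [522. -11.  24.] ((512.8607177734375, -46.35367202758789), (11.82025146484375, 74.68598937988281), 11.18322467803955)
at [469.6   2.  251.8] yaw 1.665 t 17.4 gap 21.8 f 0.0 [ 0.1 -0.3 -0.2]
[-0.1767, -0.0005, 0.0879] -0.0
```

View pics/g4.png

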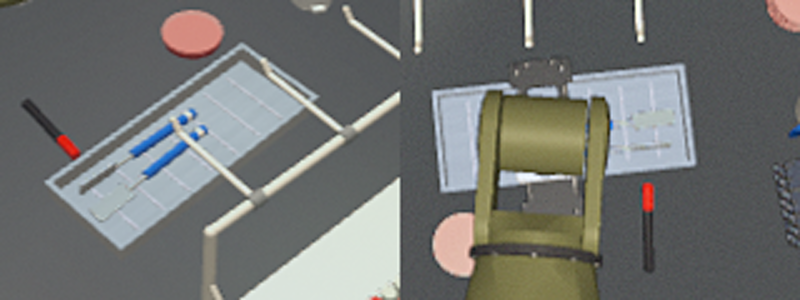

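Both spatulas lie in the tray, at about (150,130) and (175,150) in the left half. Next I grip the tray's near wall at tray y=+70 and drag.

```bash
python3 go.py 435 49.5 120 1.665 435 49.5 9 1.665
```

```text
at [469.6   2.  251.8] yaw 1.665 t 17.4 gap 21.8 f 0.0 [ 0.1 -0.3 -0.2]
[0.0506, -0.0304, 0.1317] -0.0
[0.0507, -0.0308, 0.2427] -0.0
```

move_arm --pt "0.05 -0.03 0.03 0" --pt "0.05 -0.03 0.08 0" --pt "0.05 -0.03 0.12 0" --pt "0.05 -0.03 0.14 0" --pt "0.05 -0.03 0.14 0" --pt "0.05 -0.03 0.18 0" --pt "0.05 -0.03 0.21 0" --pt "0.05 -0.03 0.23 0" --pt "0.05 -0.03 0.24 0" --pt "0.05 -0.03 0.24 0" --pt "0.05 -0.03 0.24 0" --jaw 0.032

```text
clock: 18.5
eef_pos: [435.1, 49.0, 11.4]
eef_rot: [3.141, 0.0, 1.665]
wrist_force: [-1.2, 0.6, 0.1]
finger_gap: 32.0
finger_force: 0.0
```

move_arm --pt "0 0 0 0" --pt "0 0 0 0" --pt "0 0 0 0" --pt "0 0 0 0" --pt "0 0 0 0" --pt "0 0 0 0" --jaw 0.0 --squeeze 55

```text
clock: 19.1
eef_pos: [434.7, 49.1, 10.7]
eef_rot: [3.141, -0.0, 1.665]
wrist_force: [-1.7, 0.7, 6.0]
finger_gap: 3.9
finger_force: 55.0
```

```bash
python3 - <<'E'
from meas import *
t=cam("top"); H,S,V=hsv(t); P=t["P"]; g=(S>10)&(S<90)&(V>90)&(H>80)&(H<128)&(abs(P[...,2]-30)<9)&(abs(P[...,1])<230)&(P[...,0]<640)&(P[...,0]>400)
# keep points near expected tray only
q=P[g]; print(len(q),cv2.minAreaRect(q[:,:2].astype(np.float32)))
E
python3 go.py 571.5 95.5 9 1.6074
```

```text
524 ((509.64495849609375, -13.944580078125), (146.24998474121094, 367.0187072753906), 5.360805988311768)
at [434.7  49.1  10.7] yaw 1.665 t 19.15 gap 3.5 f 55.0 [-3.2  0.1  5.8]
[0.0334, 0.1405, 0.0018] 0.057
```

move_arm --pt "0.001 0.005 0 0.003" --pt "0.004 0.018 0 0.008" --pt "0.008 0.033 0 0.014" --pt "0.012 0.048 0 0.02" --pt "0.015 0.063 0 0.026" --pt "0.019 0.078 0 0.032" --pt "0.022 0.093 0 0.038" --pt "0.026 0.108 0 0.044" --pt "0.029 0.121 0 0.049" --pt "0.031 0.131 0 0.053" --pt "0.033 0.138 0 0.056" --pt "0.033 0.14 0 0.057"

```text
clock: 20.35
eef_pos: [570.7, 95.1, 10.7]
eef_rot: [-3.14, -0.0, 1.607]
wrist_force: [-11.0, -0.7, 13.6]
finger_gap: 3.7
finger_force: 55.3
```

```bash
cat > tray.py <<'E'
from meas import *
for n in("top","scene"):
    t=cam(n); H,S,V=hsv(t); P=t["P"]
    g=(S>10)&(S<90)&(V>90)&(H>80)&(H<128)&(abs(P[...,2]-30)<9)&(abs(P[...,1]-10)<220)&(P[...,0]<725)&(P[...,0]>400)
    q=P[g]; print(n,len(q),cv2.minAreaRect(q[:,:2].astype(np.float32)),q.min(0).round(),q.max(0).round())
    cv2.imwrite(f"pics/t_{n}.png",t["frame"])
E
python3 tray.py; python3 go.py 571.5 95.5 9 1.6074
python3 - <<'E'
from h import *
a=cv2.imread("pics/t_top.png")[80:260,160:340]; b=cv2.imread("pics/t_scene.png")[120:300,180:400]
cv2.imwrite("pics/g5.png",np.hstack([cv2.resize(a,(390,390)),cv2.resize(b,(410,390))]))
E
```

```text
top 477 ((637.1605224609375, 25.059677124023438), (366.9931640625, 147.12274169921875), 89.70197296142578) [ 563. -158.   21.] [712. 209.  38.]
scene 558 ((637.9573974609375, 27.181640625), (369.4499206542969, 151.52944946289062), 89.36003112792969) [ 561. -158.   21.] [715. 211.  39.]
at [570.8  95.1  10.8] yaw 1.607 t 20.45 gap 3.7 f 55.3 [-3.8  0.7  7. ]
[0.0004, 0.0007, 0.0018] -0.0
```

View pics/g5.png

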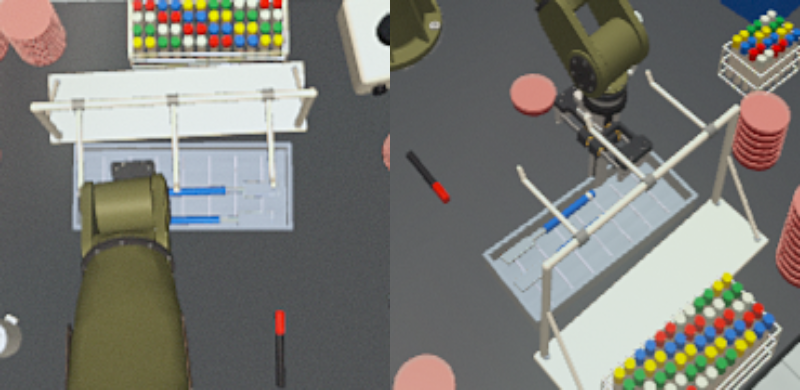

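The tray is under the hooks but about 2.4° off square, with its centre at (637,25). I trim it while still gripping.

move_arm --pt "0 0.001 0 -0.02" --pt "0 0.002 0 -0.045" --pt "0 0.002 0 -0.06" --pt "0 0.002 0 -0.06" --pt "0 0.002 0 -0.06"

```text
clock: 20.95
eef_pos: [572.5, 95.1, 10.8]
eef_rot: [-3.141, -0.0, 1.667]
wrist_force: [-6.5, -1.1, 7.8]
finger_gap: 4.3
finger_force: 56.2
```

```bash
python3 tray.py; python3 go.py 571.5 95.5 9 1.6074
python3 - <<'E'
from meas import *
# stand edges by image rays: crossbar front/back edges (z=216 top), hooks centre lines in top view
t=cam("top"); H,S,V=hsv(t)
for u in (225,255,275):
    col=t["frame"][:,u].astype(int).sum(1); 
    print(u,[(v,int(col[v])) for v in range(108,140)])
E
```

```text
top 479 ((640.5936279296875, 24.499313354492188), (367.0361633300781, 144.84249877929688), 89.1465835571289) [ 566. -159.   21.] [715. 209.  38.]
scene 556 ((638.985107421875, 27.833419799804688), (370.4086608886719, 153.45404052734375), 89.67667388916016) [ 563. -158.   21.] [717. 213.  38.]
at [572.5  95.1  10.7] yaw 1.667 t 21.05 gap 3.9 f 56.2 [-4.7 -0.8  8.5]
[0.0005, -0.001, 0.0017] 0.059
225 [(108, 533), (109, 242), (110, 566), (111, 452), (112, 606), (113, 709), (114, 692), (115, 690), (116, 686), (117, 691), (118, 688), (119, 692), (120, 689), (121, 692), (122, 693), (123, 698), (124, 631), (125, 632), (126, 708), (127, 693), (128, 579), (129, 640), (130, 699), (131, 697), (132, 694), (133, 691), (134, 696), (135, 693), (136, 693), (137, 692), (138, 690), (139, 691)]
255 [(108, 432), (109, 470), (110, 480), (111, 640), (112, 705), (113, 693), (114, 689), (115, 695), (116, 693), (117, 691), (118, 690), (119, 690), (120, 692), (121, 695), (122, 699), (123, 669), (124, 683), (125, 697), (126, 636), (127, 655), (128, 696), (129, 693), (130, 693), (131, 694), (132, 696), (133, 694), (134, 692), (135, 695), (136, 692), (137, 693), (138, 694), (139, 693)]
275 [(108, 217), (109, 594), (110, 710), (111, 698), (112, 696), (113, 690), (114, 692), (115, 694), (116, 688), (117, 692), (118, 691), (119, 690), (120, 696), (121, 695), (122, 666), (123, 682), (124, 702), (125, 631), (126, 661), (127, 698), (128, 697), (129, 694), (130, 693), (131, 695), (132, 696), (133, 695), (134, 695), (135, 696), (136, 695), (137, 696), (138, 696), (139, 704)]
```

```bash
cat > tray2.py <<'E'
from meas import *
def line(q): 
    vx,vy,x0,y0=cv2.fitLine(q[:,:2].astype(np.float32),cv2.DIST_HUBER,0,.01,.01).ravel()
    s=np.sign(vy); return -np.degrees(np.arctan2(vx*s,vy*s)),float(x0+(28-y0)*vx/vy),x0,y0
for n in("top","scene"):
    t=cam(n); H,S,V=hsv(t); P=t["P"]
    g=(S>10)&(S<90)&(V>90)&(H>80)&(H<128)&(abs(P[...,2]-30)<7)&(abs(P[...,1]-20)<230)&(P[...,0]<725)&(P[...,0]>540)
    q=P[g]; x=q[:,0]+.03*(q[:,1]-25); lo,hi=np.percentile(x,[3,97])
    for nm,k in(("near",x<lo+12),("far",x>hi-12)):
        k&=(q[:,1]>-150)&(q[:,1]<200); w=q[k]; a=line(w); r=w[:,0]+np.radians(a[0])*(w[:,1]-28); w=w[abs(r-np.median(r))<5]; a=line(w); print(n,nm,k.sum(),"yaw %.2f x@28 %.1f"%a[:2])
    y=q[:,1]; m=(q[:,0]>590)&(q[:,0]<690)
    for nm,k in(("-y",m&(y<np.percentile(y,3)+14)),("+y",m&(y>np.percentile(y,97)-14))):
        w=q[k]; print(n,nm,k.sum(),"y %.1f x %.0f"%(np.median(w[:,1]),np.median(w[:,0])))
E
python3 tray2.py
```

```text
top near 106 yaw -0.34 x@28 571.0
top far 173 yaw -0.08 x@28 709.8
top -y 58 y -154.0 x 636
top +y 52 y 204.1 x 639
scene near 155 yaw -0.17 x@28 571.3
scene far 191 yaw -0.31 x@28 711.6
scene -y 67 y -152.3 x 640
scene +y 34 y 207.0 x 653
```

move_arm --pt "0 -0.002 0 -0.02" --pt "0 -0.004 0 -0.04" --pt "0 -0.006 0 -0.06" --pt "0 -0.006 0 -0.06" --pt "0 -0.006 0 -0.06" --squeeze 60

```text
clock: 21.7
eef_pos: [567.1, 94.3, 10.8]
eef_rot: [3.141, 0.0, 1.727]
wrist_force: [0.0, -3.4, 6.2]
finger_gap: 3.8
finger_force: 60.2
```

```bash
python3 tray2.py;python3 go.py 571.5 95.5 9 1.6074
```

```text
top near 75 yaw 6.12 x@28 573.7
top far 98 yaw 5.34 x@28 713.4
top -y 62 y -147.5 x 634
top +y 62 y 212.6 x 641
scene near 86 yaw 5.77 x@28 574.1
scene far 113 yaw 5.31 x@28 715.5
scene -y 73 y -145.2 x 635
scene +y 40 y 216.0 x 654
at [567.2  94.3  10.8] yaw 1.727 t 21.8 gap 3.2 f 60.2 [-0.4 -3.2  6.6]
[0.0005, 0.0045, 0.0018] 0.12
```

move_arm --pt "0 0.001 0 0.02" --pt "0 0.002 0 0.04" --pt "0 0.002 0 0.06" --pt "0 0.002 0 0.06" --pt "0 0.002 0 0.06"

```text
clock: 22.3
eef_pos: [568.1, 94.8, 10.7]
eef_rot: [-3.14, 0.0, 1.669]
wrist_force: [-8.4, -1.8, 11.7]
finger_gap: 3.2
finger_force: 60.0
```

```bash
python3 tray2.py;python3 go.py 571.5 95.5 9 1.6074
```

```text
top near 75 yaw 5.82 x@28 574.3
top far 104 yaw 5.09 x@28 713.9
top -y 64 y -147.3 x 636
top +y 59 y 212.4 x 638
scene near 91 yaw 5.71 x@28 575.0
scene far 117 yaw 5.13 x@28 715.4
scene -y 74 y -144.3 x 635
scene +y 39 y 215.8 x 652
at [568.1  94.8  10.7] yaw 1.669 t 22.4 gap 3.5 f 60.0 [-7.6 -2.5 11.4]
[0.0003, 0.0034, 0.0017] 0.061
```

move_arm --pt "0 0 0 0.02" --pt "0 0 0 0.04" --pt "0 0 0 0.06" --pt "0 0 0 0.075" --pt "0 0 0 0.075"

```text
clock: 22.9
eef_pos: [569.3, 95.3, 10.7]
eef_rot: [3.141, -0.0, 1.594]
wrist_force: [1.6, 2.6, 5.0]
finger_gap: 3.9
finger_force: 60.3
```

```bash
python3 tray2.py;python3 go.py 571.5 95.5 9 1.6074
```

```text
top near 104 yaw 4.26 x@28 572.6
top far 167 yaw 3.64 x@28 711.8
top -y 56 y -148.7 x 638
top +y 60 y 209.2 x 641
scene near 157 yaw 3.45 x@28 575.0
scene far 193 yaw 3.63 x@28 713.6
scene -y 66 y -146.8 x 643
scene +y 38 y 213.5 x 653
at [569.3  95.3  10.8] yaw 1.594 t 23.0 gap 3.7 f 60.3 [2.  2.2 5.3]
[0.0002, 0.0022, 0.0018] -0.013
```

move_arm --pt "-0.001 0 0 0.015" --pt "-0.001 0.001 0 0.028" --pt "-0.001 0.001 0 0.028" --pt "-0.001 0.001 0 0.028"

```text
clock: 23.4
eef_pos: [570.0, 94.4, 10.8]
eef_rot: [3.141, -0.0, 1.566]
wrist_force: [-0.7, 2.8, 6.7]
finger_gap: 3.6
finger_force: 60.4
```

```bash
python3 tray2.py;python3 go.py 571.5 95.5 9 1.6074
```

```text
top near 111 yaw 3.42 x@28 572.6
top far 192 yaw 3.17 x@28 711.5
top -y 57 y -151.1 x 639
top +y 58 y 208.3 x 643
scene near 160 yaw 2.96 x@28 573.7
scene far 223 yaw 3.19 x@28 713.3
scene -y 64 y -149.1 x 644
scene +y 38 y 211.4 x 649
at [570.   94.3  10.8] yaw 1.566 t 23.5 gap 4.0 f 60.4 [-1.1  3.3  6.6]
[0.0012, 0.0015, 0.0018] -0.041
```

move_arm --pt "-0.001 0 0 0.015" --pt "-0.001 0.001 0 0.03" --pt "-0.001 0.001 0 0.03" --pt "-0.001 0.001 0 0.03"

```text
clock: 23.9
eef_pos: [571.2, 93.3, 10.8]
eef_rot: [3.141, -0.0, 1.536]
wrist_force: [1.5, 2.5, 5.7]
finger_gap: 3.8
finger_force: 60.4
```

move_arm --pt "0 0 0 0" --pt "0 0 0 0" --pt "0 0 0 0" --pt "0 0 -0.02 0" --pt "0 0 -0.04 0" --pt "0 0 -0.04 0" --jaw 0.028

```text
clock: 24.5
eef_pos: [572.0, 93.0, 52.5]
eef_rot: [3.138, -0.0, 1.535]
wrist_force: [0.0, 0.1, 0.7]
finger_gap: 28.2
finger_force: 0.0
```

```bash
python3 tray2.py;python3 go.py 400 100 100 1.566
```

```text
top near 108 yaw 1.42 x@28 571.9
top far 207 yaw 1.57 x@28 710.2
top -y 57 y -154.4 x 636
top +y 50 y 204.9 x 654
scene near 173 yaw 1.80 x@28 573.0
scene far 236 yaw 1.53 x@28 711.6
scene -y 81 y -151.8 x 640
scene +y 36 y 206.4 x 649
at [570.7  92.8  49.9] yaw 1.535 t 24.6 gap 28.5 f 0.0 [ 0.  -0.  -1.1]
[0.0011, -0.1709, -0.05] -0.031
```

The tray is square to within about 0.5° and centred to within 2 mm. I back out and head for jug A.

move_arm --pt "0 -0.04 0 0" --pt "0 -0.09 0 0" --pt "0 -0.14 0 0" --pt "0 -0.17 -0.01 0" --pt "0.01 -0.17 -0.06 0" --pt "0.05 -0.17 -0.11 0" --pt "0.1 -0.17 -0.13 0" --pt "0.15 -0.17 -0.13 0" --pt "0.2 -0.17 -0.13 0" --pt "0.2 -0.17 -0.13 0" --pt "0.2 -0.17 -0.13 0" --jaw 0.094 --squeeze 12

```text
clock: 25.7
eef_pos: [407.6, 300.0, 178.9]
eef_rot: [-3.14, 0.001, 1.537]
wrist_force: [0.2, -0.2, -0.2]
finger_gap: 93.7
finger_force: 0.0
```

```bash
python3 go.py 388.3 331 180 2.679 388.3 331 62 2.679
python3 - <<'E'
from meas import *
t=cam("scene"); P=t["P"]; H,S,V=hsv(t); d=np.hypot(P[...,0]-388,P[...,1]-331)
w=P[(S<50)&(d<40)&(abs(P[...,2]-100)<5)]; print(cv2.minEnclosingCircle(w[:,:2].astype(np.float32)))
E
```

```text
at [407.6 300.  178.9] yaw 1.537 t 25.7 gap 93.7 f 0.0 [ 0.2 -0.2 -0.2]
[0.0304, -0.0203, -0.0011] -1.142
[0.0305, -0.0201, 0.1169] -1.142
((388.00006103515625, 334.2169189453125), 33.502174377441406)
```

move_arm --pt "0.03 -0.02 0 -1.142" --pt "0.03 -0.02 0 -1.142" --pt "0.03 -0.02 0 -1.142" --pt "0.03 -0.02 0 -1.142" --pt "0.03 -0.02 0 -1.142" --pt "0.03 -0.02 0 -1.142" --pt "0.03 -0.02 0 -1.142" --pt "0.03 -0.02 0 -1.142" --pt "0.03 -0.02 0 -1.142" --pt "0.03 -0.02 0 -1.142" --pt "0.03 -0.02 0 -1.142"

```text
clock: 26.85
eef_pos: [389.4, 328.9, 180.3]
eef_rot: [-3.141, -0.0, 2.674]
wrist_force: [-0.7, -0.4, 1.2]
finger_gap: 94.3
finger_force: 0.0
```

```bash
python3 go.py 388.3 331 62 2.679
```

```text
at [389.4 328.9 180.3] yaw 2.674 t 26.85 gap 94.3 f 0.0 [-0.7 -0.4  1.2]
[0.002, 0.0014, 0.1183] -0.005
```

move_arm --pt "0.002 0.001 0.04 0" --pt "0.002 0.001 0.08 0" --pt "0.002 0.001 0.11 0" --pt "0.002 0.001 0.118 0" --pt "0.002 0.001 0.118 0" --pt "0.002 0.001 0.118 0"

```text
clock: 27.45
eef_pos: [388.6, 331.8, 63.9]
eef_rot: [3.14, 0.001, 2.676]
wrist_force: [0.6, -0.9, -0.1]
finger_gap: 94.2
finger_force: 0.0
```

move_arm --pt "0 0 0 0" --pt "0 0 0 0" --pt "0 0 0 0" --pt "0 0 0 0" --pt "0 0 0 0" --pt "0 0 0 0" --jaw 0.05 --squeeze 10

```text
clock: 28.05
eef_pos: [388.1, 331.5, 62.7]
eef_rot: [3.141, 0.0, 2.677]
wrist_force: [-0.3, 0.3, 3.6]
finger_gap: 62.2
finger_force: 10.0
```

```bash
python3 go.py 388 331 240 2.679; python3 tray2.py | grep yaw
python3 - <<'E'
from meas import *
t=cam("scene"); P=t["P"]; H,S,V=hsv(t); d=np.hypot(P[...,0]-388,P[...,1]-331)
b=P[(H>95)&(H<125)&(S>100)&(d<75)&(P[...,2]>10)&(P[...,2]<98)]; print(len(b),np.median(b,0))
E
```

```text
at [388.1 331.5  62.7] yaw 2.677 t 28.05 gap 62.2 f 10.0 [-0.3  0.3  3.6]
[-0.0001, -0.0004, -0.1773] -0.002
top near 189 yaw 1.60 x@28 571.8
top far 200 yaw 1.71 x@28 710.5
scene near 211 yaw 1.60 x@28 573.0
scene far 234 yaw 1.57 x@28 712.1
7 [346.20954293 355.87948445  93.41175809]
```

```bash
python3 go.py 548.1 122.6 224 1.608 638.1 125.9 224 1.608
```

```text
at [388.1 331.4  62.7] yaw 2.677 t 28.2 gap 62.3 f 10.0 [-0.7 -0.   4.7]
[-0.2367, -0.1149, -0.1613] 1.069
[-0.3156, -0.0716, -0.1613] 1.069
```

move_arm --pt "0 0 -0.02 0" --pt "0 0 -0.06 0" --pt "0 0 -0.11 0" --pt "0 0 -0.15 0" --pt "0 0 -0.162 0" --pt "0 0 -0.162 0"

```text
clock: 28.8
eef_pos: [388.2, 331.5, 225.4]
eef_rot: [3.14, 0.001, 2.677]
wrist_force: [0.2, -0.7, -2.0]
finger_gap: 62.4
finger_force: 10.0
```

```bash
python3 go.py 530 122 224 1.608
python3 - <<'E'
from meas import *
t=cam("scene"); P=t["P"]; H,S,V=hsv(t); d=np.hypot(P[...,0]-388,P[...,1]-331)
b=P[(H>95)&(H<125)&(S>100)&(d<75)&(P[...,2]>150)]; print(len(b),np.median(b,0),b.max(0))
E
```

```text
at [388.2 331.5 225.4] yaw 2.677 t 28.8 gap 62.4 f 10.0 [ 0.2 -0.7 -2. ]
[-0.2206, -0.1238, 0.0014] 1.069
24 [388.03652749 352.85220205 360.66917884] [422.75148028 392.42190132 425.2160173 ]
```

move_arm --pt "-0.221 -0.124 0 1.069" --pt "-0.221 -0.124 0 1.069" --pt "-0.221 -0.124 0 1.069" --pt "-0.221 -0.124 0 1.069" --pt "-0.221 -0.124 0 1.069" --pt "-0.221 -0.124 0 1.069" --pt "-0.221 -0.124 0 1.069" --pt "-0.221 -0.124 0 1.069" --pt "-0.221 -0.124 0 1.069" --pt "-0.221 -0.124 0 1.069" --pt "-0.221 -0.124 0 1.069"

```text
clock: 29.95
eef_pos: [529.7, 121.7, 224.1]
eef_rot: [-3.141, 0.0, 1.611]
wrist_force: [-0.1, 0.1, -1.1]
finger_gap: 61.6
finger_force: 10.0
```

```bash
cat > look.py <<'E'
import sys
from meas import *
c=cam("scene"); t=cam("top"); p=manip.read_state()["eef_pos"]; u,v=(int(a) for a in proj(c,p-[0,-30,10]))
b=c["frame"][v-50:v+50,u-65:u+65]; u,v=(int(a) for a in proj(t,p)); a=t["frame"][v-50:v+50,u-65:u+65]
cv2.imwrite(f"pics/{sys.argv[1]}.png",cv2.resize(np.hstack([b,a]),(800,310),interpolation=cv2.INTER_CUBIC))
P=c["P"]; H,S,V=hsv(c); g=(H>95)&(H<125)&(S>100)&(np.hypot(P[...,0]-p[0],P[...,1]-p[1]-45)<40)&(abs(P[...,2]-p[2])<50)
q=P[g]; print(len(q)); 
for lo,hi in((-60,-22),(-22,15),(15,45)):
    w=q[(q[:,2]-p[2]>lo)&(q[:,2]-p[2]<hi)]; print(len(w),(np.median(w,0)-p).round(1) if len(w) else'')
E
python3 look.py j1; python3 go.py 638.1 125.9 224 1.608
```

```text
3
0 
3 [  2.6  62.2 -13.3]
0 
at [529.8 121.6 224.4] yaw 1.61 t 30.05 gap 62.5 f 10.0 [ 0.4  0.2 -1.3]
[0.0001, 0.1083, 0.0004] 0.002
```

View pics/j1.png

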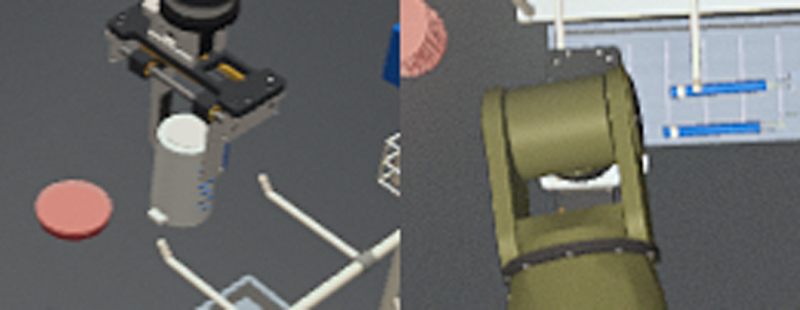

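```bash
cat > cap.py <<'E'
from meas import *
for n in ("scene","top"):
    c=cam(n); p=manip.read_state()["eef_pos"]; P=c["P"]; H,S,V=hsv(c); D=P-p
    w=D[(S<50)&(V>150)&(np.hypot(D[...,0],D[...,1])<45)&(abs(D[...,2]-37)<8)]
    if len(w)>10: print(n,"top",len(w),np.percentile(w,[3,50,97],axis=0).round(1).tolist(),cv2.minEnclosingCircle(w[:,:2].astype(np.float32)))
    b=D[(H>95)&(H<125)&(S>90)&(np.hypot(D[...,0],D[...,1]-50)<30)&(abs(D[...,2])<50)]
    if len(b): print("blue",len(b),b.round(0)[:12].tolist())
E
python3 cap.py
```

```text
scene top 162 [[-22.9, -23.6, 35.2], [-0.4, -3.5, 39.2], [26.7, 22.0, 42.9]] ((1.334562063217163, 0.503847599029541), 30.14099884033203)
blue 4 [[2.0, 62.0, -12.0], [3.0, 61.0, -15.0], [2.0, 63.0, -21.0], [3.0, 59.0, -35.0]]
```

The jug is centred in the grip to 1 mm with its handle toward +y. I thread it onto hook 3.

move_arm --pt "0 0.015 0 0" --pt "0 0.03 0 0" --pt "0 0.045 0 0" --pt "0 0.06 0 0" --pt "0 0.075 0 0" --pt "0 0.09 0 0" --pt "0 0.102 0 0" --pt "0 0.108 0 0" --pt "0 0.108 0 0"

```text
clock: 31.05
eef_pos: [638.0, 125.4, 224.0]
eef_rot: [-3.141, 0.0, 1.608]
wrist_force: [0.7, 0.3, -0.9]
finger_gap: 61.8
finger_force: 10.0
```

```bash
python3 cap.py; python3 look.py j2 >/dev/null; python3 go.py 638.1 125.9 198 1.608
```

```text
scene top 194 [[-24.3, -24.9, 34.8], [0.4, -2.8, 38.6], [26.6, 22.6, 42.0]] ((-0.7614180445671082, -1.1784849166870117), 31.978919982910156)
blue 2 [[-2.0, 62.0, 27.0], [-5.0, 58.0, -42.0]]
at [637.5 125.5 224.7] yaw 1.608 t 31.25 gap 62.7 f 10.0 [ 0.4 -0.7 -1.9]
[0.0004, 0.0006, 0.0267] -0.0
```

View pics/j2.png

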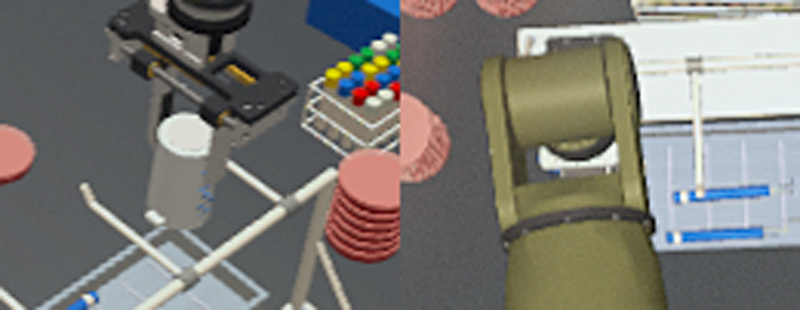

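It threaded without any contact force. I lower it onto the hook and watch the force.

move_arm --pt "0 0 0.01 0" --pt "0 0 0.02 0" --pt "0 0 0.025 0" --pt "0 0 0.028 0" --pt "0 0 0.03 0" --pt "0 0 0.03 0"

```text
clock: 31.85
eef_pos: [637.8, 125.4, 194.3]
eef_rot: [-3.141, 0.0, 1.608]
wrist_force: [-0.3, 0.1, -0.8]
finger_gap: 62.3
finger_force: 10.0
```

move_arm --pt "0 0 0.002 0" --pt "0 0 0.004 0" --pt "0 0 0.004 0"

```text
clock: 32.15
eef_pos: [637.9, 125.5, 190.5]
eef_rot: [3.141, -0.0, 1.608]
wrist_force: [0.4, 1.2, 0.5]
finger_gap: 61.8
finger_force: 10.0
```

The change in force shows the handle now bears on the hook. Release.

move_arm --pt "0 0 0 0" --pt "0 0 0 0" --pt "0 0 0 0" --pt "0 0 0 0" --pt "0 0 0 0" --pt "0 0 0 0" --pt "0 0 0 0" --pt "0 0 0 0" --jaw 0.088

```text
clock: 32.95
eef_pos: [637.8, 125.4, 190.4]
eef_rot: [-3.142, 0.0, 1.608]
wrist_force: [-0.2, 0.0, 0.2]
finger_gap: 88.0
finger_force: 0.0
```

move_arm --pt "0 0 -0.03 0" --pt "0 0 -0.07 0" --pt "0 0 -0.11 0" --pt "0 -0.03 -0.14 0" --pt "0 -0.08 -0.14 0" --pt "-0.02 -0.13 -0.14 0" --pt "-0.07 -0.13 -0.14 0" --pt "-0.12 -0.13 -0.14 0" --pt "-0.17 -0.13 -0.14 0" --pt "-0.22 -0.13 -0.14 0" --pt "-0.27 -0.13 -0.14 0" --pt "-0.27 -0.13 -0.14 0"

```text
clock: 34.15
eef_pos: [517.4, -153.9, 329.9]
eef_rot: [-3.141, 0.0, 1.603]
wrist_force: [-0.5, 0.0, 0.0]
finger_gap: 87.9
finger_force: 0.0
```

```bash
python3 - <<'E'
from h import *
c=cam("scene"); t=cam("top")
cv2.imwrite("pics/j3.png",cv2.resize(np.hstack([c["frame"][100:260,230:400],t["frame"][80:240,150:320]]),(800,376),interpolation=cv2.INTER_CUBIC))
E
python3 tray2.py | grep -v " [+]y"; python3 go.py 533.3 -384.5 250 2.269
```

```text
top near 177 yaw 1.51 x@28 571.7
top far 197 yaw 1.45 x@28 710.3
top -y 13 y -151.8 x 672
scene near 215 yaw 1.59 x@28 572.7
scene far 235 yaw 1.58 x@28 711.6
scene -y 81 y -152.1 x 640
at [ 518.  -148.3  330.6] yaw 1.609 t 34.35 gap 88.3 f 0.0 [-0.9  0.8 -0.7]
[-0.2366, 0.0064, 0.0806] -0.66
```

View pics/j3.png

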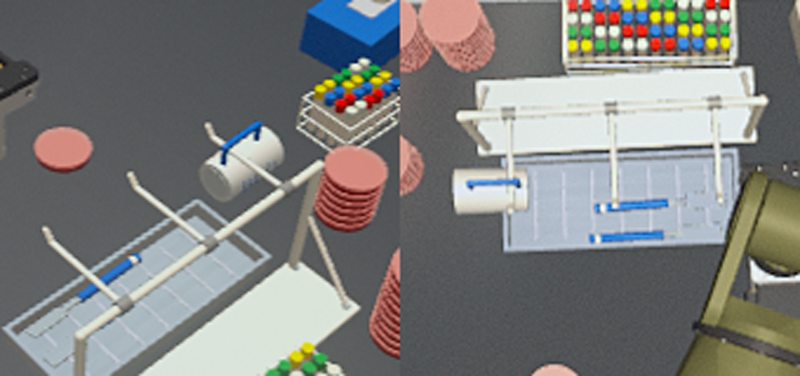

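Jug A hangs by its handle on hook 3, at (240,150) in the crop. Now jug B.

move_arm --pt "-0.237 0.006 0.08 -0.66" --pt "-0.237 0.006 0.08 -0.66" --pt "-0.237 0.006 0.08 -0.66" --pt "-0.237 0.006 0.08 -0.66" --pt "-0.237 0.006 0.08 -0.66" --pt "-0.237 0.006 0.08 -0.66" --pt "-0.237 0.006 0.08 -0.66" --pt "-0.237 0.006 0.08 -0.66" --pt "-0.237 0.006 0.08 -0.66" --pt "-0.237 0.006 0.08 -0.66" --jaw 0.094

```text
clock: 35.35
eef_pos: [533.2, -384.7, 251.6]
eef_rot: [3.141, 0.001, 2.269]
wrist_force: [0.6, 0.2, -0.5]
finger_gap: 94.3
finger_force: 0.0
```

```bash
python3 go.py 533.3 -384.5 62 2.269
python3 - <<'E'
from meas import *
t=cam("scene"); P=t["P"]; H,S,V=hsv(t); d=np.hypot(P[...,0]-533,P[...,1]+385)
w=P[(S<50)&(d<40)&(abs(P[...,2]-100)<5)]; print(cv2.minEnclosingCircle(w[:,:2].astype(np.float32)))
E
```

```text
at [ 533.2 -384.7  251.6] yaw 2.269 t 35.35 gap 94.3 f 0.0 [ 0.6  0.2 -0.5]
[0.0004, 0.0002, 0.1896] 0.0
((533.294677734375, -383.3742370605469), 31.22652244567871)
```

move_arm --pt "0 0 0.05 0" --pt "0 0 0.1 0" --pt "0 0 0.15 0" --pt "0 0 0.18 0" --pt "0 0 0.188 0" --pt "0 0 0.188 0" --pt "0 0 0.188 0"

```text
clock: 36.1
eef_pos: [533.6, -386.4, 64.8]
eef_rot: [3.141, 0.003, 2.268]
wrist_force: [-0.5, -0.8, -0.4]
finger_gap: 94.5
finger_force: 0.0
```

move_arm --pt "0 0 0 0" --pt "0 0 0 0" --pt "0 0 0 0" --pt "0 0 0 0" --pt "0 0 0 0" --pt "0 0 0 0" --jaw 0.05 --squeeze 10

```text
clock: 36.7
eef_pos: [532.8, -385.9, 62.7]
eef_rot: [3.142, 0.0, 2.268]
wrist_force: [-0.2, -0.6, 2.2]
finger_gap: 62.5
finger_force: 10.0
```

move_arm --pt "0 0 -0.02 0" --pt "0 0 -0.06 0" --pt "0 0 -0.11 0" --pt "0 0 -0.15 0" --pt "0 0 -0.162 0" --pt "0 0 -0.162 0"

```text
clock: 37.3
eef_pos: [533.0, -386.1, 225.8]
eef_rot: [3.141, 0.003, 2.268]
wrist_force: [-0.4, -0.7, -0.9]
finger_gap: 62.2
finger_force: 10.0
```

```bash
python3 go.py 540 -157.5 224 1.608; python3 tray2.py
```

```text
at [ 533.  -386.1  225.8] yaw 2.268 t 37.3 gap 62.2 f 10.0 [-0.4 -0.7 -0.9]
[0.1708, 0.1521, 0.0015] 0.66
top near 189 yaw 1.48 x@28 571.7
top far 195 yaw 1.47 x@28 710.2
top -y 56 y -154.2 x 636
top +y 16 y 204.1 x 604
scene near 220 yaw 1.63 x@28 573.0
scene far 229 yaw 1.56 x@28 711.8
scene -y 80 y -151.7 x 640
scene +y 39 y 207.2 x 652
```

move_arm --pt "0.171 0.152 0 0.66" --pt "0.171 0.152 0 0.66" --pt "0.171 0.152 0 0.66" --pt "0.171 0.152 0 0.66" --pt "0.171 0.152 0 0.66" --pt "0.171 0.152 0 0.66" --pt "0.171 0.152 0 0.66" --pt "0.171 0.152 0 0.66" --pt "0.171 0.152 0 0.66" --pt "0.171 0.152 0 0.66"

```text
clock: 38.4
eef_pos: [539.3, -157.9, 224.0]
eef_rot: [-3.141, -0.0, 1.607]
wrist_force: [0.7, 0.5, -0.6]
finger_gap: 62.1
finger_force: 10.0
```

```bash
python3 cap.py; python3 go.py 648.4 -153.9 224 1.608
```

```text
scene top 150 [[-24.0, -25.3, 34.0], [0.7, -9.5, 38.3], [25.4, 5.7, 42.4]] ((4.531743049621582, -0.6727390289306641), 32.68474578857422)
blue 26 [[1.0, 61.0, -10.0], [2.0, 56.0, -11.0], [2.0, 60.0, -13.0], [-5.0, 57.0, -21.0], [2.0, 56.0, -15.0], [1.0, 61.0, -19.0], [0.0, 57.0, -21.0], [2.0, 59.0, -21.0], [1.0, 57.0, -25.0], [5.0, 57.0, -21.0], [2.0, 56.0, -27.0], [2.0, 60.0, -30.0]]
top top 21 [[-17.8, 20.3, 32.9], [-7.1, 23.2, 37.0], [2.9, 26.6, 41.4]] ((-7.565732002258301, 22.082138061523438), 12.019537925720215)
blue 17 [[0.0, 59.0, 24.0], [-0.0, 56.0, 29.0], [0.0, 53.0, 25.0], [-3.0, 59.0, 26.0], [-4.0, 56.0, 35.0], [-3.0, 53.0, 26.0], [-4.0, 61.0, 12.0], [-6.0, 59.0, 27.0], [-6.0, 56.0, 24.0], [-6.0, 53.0, 28.0], [-3.0, 61.0, -31.0], [-6.0, 60.0, -5.0]]
at [ 539.4 -157.6  224.3] yaw 1.607 t 38.5 gap 62.0 f 10.0 [-0.5 -0.7 -0.9]
[-0.0002, 0.1091, 0.0002] -0.001
```

The handle bar sits at +58 mm along y, as it should. I thread it and lower it.

move_arm --pt "0 0.015 0 0" --pt "0 0.03 0 0" --pt "0 0.045 0 0" --pt "0 0.06 0 0" --pt "0 0.075 0 0" --pt "0 0.09 0 0" --pt "0 0.103 0 0" --pt "0 0.109 0 0" --pt "0 0.109 0 0"

```text
clock: 39.4
eef_pos: [648.6, -153.2, 223.9]
eef_rot: [-3.141, -0.0, 1.608]
wrist_force: [-0.6, 0.3, -1.6]
finger_gap: 62.2
finger_force: 10.0
```

move_arm --pt "0 0 0.01 0" --pt "0 0 0.02 0" --pt "0 0 0.025 0" --pt "0 0 0.028 0" --pt "0 0 0.03 0" --pt "0 0 0.03 0"

```text
clock: 40.0
eef_pos: [648.3, -153.1, 194.4]
eef_rot: [-3.142, -0.0, 1.608]
wrist_force: [0.4, -0.4, -1.3]
finger_gap: 61.9
finger_force: 10.0
```

move_arm --pt "0 0 0.002 0" --pt "0 0 0.003 0" --pt "0 0 0.003 0"

```text
clock: 40.3
eef_pos: [648.5, -153.0, 191.6]
eef_rot: [3.141, -0.0, 1.608]
wrist_force: [0.3, 1.7, 0.8]
finger_gap: 62.0
finger_force: 10.0
```

move_arm --pt "0 0 0 0" --pt "0 0 0 0" --pt "0 0 0 0" --pt "0 0 0 0" --pt "0 0 0 0" --pt "0 0 0 0" --pt "0 0 0 0" --pt "0 0 0 0" --jaw 0.088

```text
clock: 41.1
eef_pos: [648.4, -153.1, 191.4]
eef_rot: [-3.142, 0.0, 1.608]
wrist_force: [-0.3, -0.5, -0.3]
finger_gap: 88.1
finger_force: 0.0
```

move_arm --pt "0 0 -0.03 0" --pt "0 0 -0.07 0" --pt "0 0 -0.11 0" --pt "0 -0.03 -0.14 0" --pt "0 -0.08 -0.14 0" --pt "0 -0.13 -0.14 0" --pt "0 -0.18 -0.14 0" --pt "0 -0.22 -0.14 0" --pt "-0.04 -0.25 -0.14 0" --pt "-0.08 -0.25 -0.14 0" --pt "-0.08 -0.25 -0.14 0" --pt "-0.08 -0.25 -0.14 0"

```text
clock: 42.3
eef_pos: [401.3, -242.6, 331.3]
eef_rot: [-3.141, -0.0, 1.606]
wrist_force: [0.1, 0.7, -0.2]
finger_gap: 87.7
finger_force: 0.0
```

move_arm --pt "0 0 0 0" --pt "0 0 0 0" --pt "0 0 0 0" --pt "0 0 0 0" --pt "0 0 0 0" --pt "0 0 0 0" --pt "0 0 0 0" --pt "0 0 0 0" --pt "0 0 0 0" --pt "0 0 0 0" --pt "0 0 0 0" --pt "0 0 0 0"

```text
clock: 43.5
eef_pos: [401.5, -242.3, 331.5]
eef_rot: [3.142, 0.0, 1.608]
wrist_force: [0.2, 0.4, 0.4]
finger_gap: 88.0
finger_force: 0.0
```

move_arm --pt "0 0 0 0" --pt "0 0 0 0" --pt "0 0 0 0" --pt "0 0 0 0" --pt "0 0 0 0" --pt "0 0 0 0" --pt "0 0 0 0" --pt "0 0 0 0" --pt "0 0 0 0" --pt "0 0 0 0" --pt "0 0 0 0" --pt "0 0 0 0"

```text
clock: 44.7
eef_pos: [401.5, -242.3, 331.4]
eef_rot: [-3.142, -0.0, 1.608]
wrist_force: [-0.6, 0.1, 0.0]
finger_gap: 87.7
finger_force: 0.0
```

```bash
python3 - <<'E'
from h import *
c=cam("scene"); t=cam("top")
cv2.imwrite("pics/j4.png",np.hstack([cv2.resize(c["frame"],(430,322)),cv2.resize(t["frame"][60:230,130:325],(370,322),interpolation=cv2.INTER_CUBIC)]))
a=c["frame"].astype(int)
for i in range(4):
    b=cam("scene")["frame"].astype(int); print((abs(a-b).sum(2)[100:300,180:400]>90).sum());
E
python3 tray2.py
```

```text
522
632
616
472
top near 191 yaw 1.46 x@28 571.7
top far 196 yaw 1.49 x@28 710.5
top -y 29 y -154.5 x 614
top +y 16 y 202.9 x 606
scene near 119 yaw 1.59 x@28 572.9
scene far 232 yaw 1.48 x@28 712.2
scene -y 80 y -151.9 x 639
scene +y 40 y 206.4 x 650
```

View pics/j4.png

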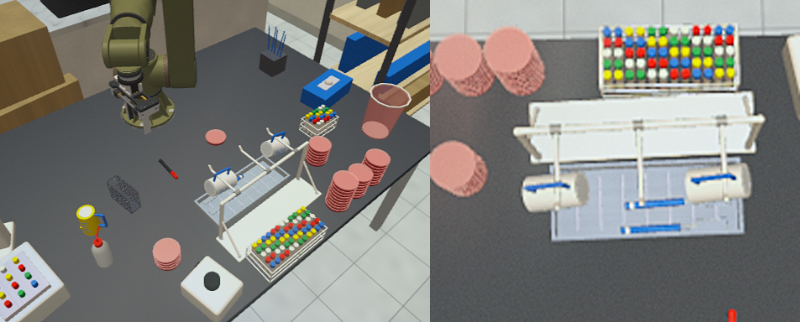

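Both jugs hang on their own hooks, the caddy is empty, and no third white jug is in view. I wait for the sway to die down.

move_arm --pt "0 0 0 0" --pt "0 0 0 0" --pt "0 0 0 0" --pt "0 0 0 0" --pt "0 0 0 0" --pt "0 0 0 0" --pt "0 0 0 0" --pt "0 0 0 0" --pt "0 0 0 0" --pt "0 0 0 0" --pt "0 0 0 0" --pt "0 0 0 0"

```text
clock: 46.3
eef_pos: [401.5, -242.3, 331.5]
eef_rot: [3.142, 0.0, 1.608]
wrist_force: [0.4, 0.4, -0.7]
finger_gap: 87.7
finger_force: 0.0
```

move_arm --pt "0 0 0 0" --pt "0 0 0 0" --pt "0 0 0 0" --pt "0 0 0 0" --pt "0 0 0 0" --pt "0 0 0 0" --pt "0 0 0 0" --pt "0 0 0 0" --pt "0 0 0 0" --pt "0 0 0 0" --pt "0 0 0 0" --pt "0 0 0 0"

```text
clock: 47.5
eef_pos: [401.5, -242.3, 331.5]
eef_rot: [3.142, -0.0, 1.608]
wrist_force: [0.2, -0.0, -1.1]
finger_gap: 88.1
finger_force: 0.0
```

move_arm --pt "0 0 0 0" --pt "0 0 0 0" --pt "0 0 0 0" --pt "0 0 0 0" --pt "0 0 0 0" --pt "0 0 0 0" --pt "0 0 0 0" --pt "0 0 0 0" --pt "0 0 0 0" --pt "0 0 0 0" --pt "0 0 0 0" --pt "0 0 0 0"

```text
clock: 48.7
eef_pos: [401.5, -242.3, 331.5]
eef_rot: [3.142, 0.0, 1.608]
wrist_force: [0.0, 0.4, -0.1]
finger_gap: 88.2
finger_force: 0.0
```

move_arm --pt "0 0 0 0" --pt "0 0 0 0" --pt "0 0 0 0" --pt "0 0 0 0" --pt "0 0 0 0" --pt "0 0 0 0" --pt "0 0 0 0" --pt "0 0 0 0" --pt "0 0 0 0" --pt "0 0 0 0" --pt "0 0 0 0" --pt "0 0 0 0"

```text
clock: 49.9
eef_pos: [401.5, -242.3, 331.4]
eef_rot: [-3.142, -0.0, 1.608]
wrist_force: [1.4, 0.5, -0.4]
finger_gap: 88.2
finger_force: 0.0
```

move_arm --pt "0 0 0 0" --pt "0 0 0 0" --pt "0 0 0 0" --pt "0 0 0 0" --pt "0 0 0 0" --pt "0 0 0 0" --pt "0 0 0 0" --pt "0 0 0 0" --pt "0 0 0 0" --pt "0 0 0 0" --pt "0 0 0 0" --pt "0 0 0 0"

```text
clock: 51.1
eef_pos: [401.5, -242.3, 331.4]
eef_rot: [-3.142, -0.0, 1.608]
wrist_force: [1.3, -0.7, 0.5]
finger_gap: 87.9
finger_force: 0.0
```

move_arm --pt "0 0 0 0" --pt "0 0 0 0" --pt "0 0 0 0" --pt "0 0 0 0" --pt "0 0 0 0" --pt "0 0 0 0" --pt "0 0 0 0" --pt "0 0 0 0" --pt "0 0 0 0" --pt "0 0 0 0" --pt "0 0 0 0" --pt "0 0 0 0"

```text
clock: 52.3
eef_pos: [401.5, -242.3, 331.4]
eef_rot: [-3.142, -0.0, 1.608]
wrist_force: [0.3, 0.0, -0.0]
finger_gap: 87.9
finger_force: 0.0
```

```bash
cat > sway.py <<'E'
from meas import *
fs=[]
for i in range(12):
    c=cam("scene"); H,S,V=hsv(c); P=c["P"]; b=(H>95)&(H<125)&(S>90)&(P[...,2]>80)&(P[...,2]<225)&(P[...,0]>600)&(P[...,0]<710)
    r=[]
    for y in(-112,168):
        v,u=np.where(b&(abs(P[...,1]-y)<60)); r+=[u.mean().round(1),v.mean().round(1)]
    fs.append(r)
print(np.array(fs).T.tolist(),manip.read_state()["clock"])
E
python3 sway.py; python3 tray2.py|grep yaw
```

```text
[[263.5, 263.4, 263.6, 263.6, 263.6, 263.5, 263.7, 263.7, 263.5, 263.7, 263.7, 263.6], [206.1, 206.1, 206.1, 206.1, 206.1, 206.1, 206.1, 206.1, 206.1, 206.1, 206.0, 206.1], [330.9, 330.9, 330.9, 331.0, 331.0, 330.9, 331.2, 330.8, 330.9, 331.0, 331.0, 330.8], [162.3, 162.2, 162.2, 162.2, 162.2, 162.2, 162.2, 162.2, 162.3, 162.2, 162.1, 162.3]] 52.9
top near 190 yaw 1.57 x@28 564.7
top far 182 yaw 1.83 x@28 703.6
scene near 127 yaw 1.37 x@28 566.2
scene far 234 yaw 1.48 x@28 704.9
```

The jugs are at rest, but the tray has shifted. I measure again.

```bash
python3 tray2.py; python3 go.py 400 0 100 1.607
```

```text
top near 191 yaw 1.53 x@28 564.8
top far 183 yaw 1.64 x@28 703.3
top -y 36 y -170.0 x 622
top +y 18 y 188.6 x 607
scene near 124 yaw 1.71 x@28 566.1
scene far 232 yaw 1.48 x@28 704.6
scene -y 63 y -167.1 x 643
scene +y 40 y 192.7 x 652
at [ 401.5 -242.3  331.4] yaw 1.608 t 53.1 gap 88.0 f 0.0 [1.4 0.8 0.3]
[0.2422, 0.0075, 0.2314] 0.001
```

The tray was knocked to centre (635,11), so it needs +7 mm in x and +17 mm in y. I plan to grip its near wall between hook 2 and jug A, pull it back clear, shift it sideways, then push it home square with both finger tips.

move_arm --pt "0.32 0.07 0 0" --pt "0.32 0.07 0 0" --pt "0.32 0.07 0 0" --pt "0.32 0.07 0 0" --pt "0.32 0.07 0 0" --pt "0.32 0.07 0 0" --pt "0.32 0.07 0 0" --pt "0.32 0.15 0 0.01" --pt "0.32 0.15 0 0.01" --pt "0.32 0.15 0 0.01" --pt "0.32 0.15 0 0.01" --pt "0.32 0.15 0 0.01" --jaw 0.032 --squeeze 60

```text
clock: 54.3
eef_pos: [539.0, 83.0, 331.8]
eef_rot: [3.141, 0.0, 1.598]
wrist_force: [0.4, -0.5, 0.3]
finger_gap: 31.8
finger_force: 0.0
```

```bash
python3 go.py 564 79 10.5 1.598
python3 - <<'E'
from meas import *
c=cam("scene"); P=c["P"]; H,S,V=hsv(c)
for y0 in(-112,168):
    q=P[(S<50)&(V>110)&(abs(P[...,1]-y0)<75)&(P[...,2]>95)&(P[...,2]<200)&(P[...,0]>560)&(P[...,0]<715)]
    print(y0,len(q),np.percentile(q,[1,99],axis=0).round().tolist())
E
python3 tray2.py
```

```text
at [539.   83.  331.8] yaw 1.598 t 54.3 gap 31.8 f 0.0 [ 0.4 -0.5  0.3]
[-0.0046, 0.0248, 0.3213] -0.0
-112 673 [[623.0, -155.0, 142.0], [679.0, -46.0, 198.0]]
168 522 [[612.0, 124.0, 136.0], [670.0, 233.0, 199.0]]
top near 113 yaw 1.48 x@28 564.7
top far 120 yaw 1.97 x@28 703.1
top -y 35 y -170.2 x 621
top +y 0 y nan x nan
scene near 127 yaw 1.46 x@28 566.0
scene far 229 yaw 1.64 x@28 705.0
scene -y 61 y -166.4 x 643
scene +y 38 y 191.1 x 653
  return _methods._mean(a, axis=axis, dtype=dtype,
  ret = ret.dtype.type(ret / rcount)
```

move_arm --pt "-0.005 0.025 0 0" --pt "-0.005 0.025 0.04 0" --pt "-0.005 0.025 0.08 0" --pt "-0.005 0.025 0.12 0" --pt "-0.005 0.025 0.16 0" --pt "-0.005 0.025 0.2 0" --pt "-0.005 0.025 0.24 0" --pt "-0.005 0.025 0.27 0" --pt "-0.005 0.025 0.3 0" --pt "-0.005 0.025 0.315 0" --pt "-0.005 0.025 0.32 0" --pt "-0.005 0.025 0.32 0"

```text
clock: 55.65
eef_pos: [564.9, 78.7, 12.0]
eef_rot: [3.141, -0.0, 1.598]
wrist_force: [0.1, -0.5, -1.0]
finger_gap: 31.8
finger_force: 0.0
```

move_arm --pt "0 0 0 0" --pt "0 0 0 0" --pt "0 0 0 0" --pt "0 0 0 0" --pt "0 0 0 0" --jaw 0.0

```text
clock: 56.15
eef_pos: [564.9, 78.8, 12.0]
eef_rot: [3.141, -0.0, 1.598]
wrist_force: [-1.0, -0.5, 5.0]
finger_gap: 3.4
finger_force: 60.0
```

Gripped. I pull back 65 mm, then shift 17 mm in +y.

move_arm --pt "0 -0.005 0 0" --pt "0 -0.015 0 0" --pt "0 -0.027 0 0" --pt "0 -0.039 0 0" --pt "0 -0.051 0 0" --pt "0 -0.06 0 0" --pt "0 -0.065 0 0" --pt "0.004 -0.065 0 0" --pt "0.01 -0.065 0 0" --pt "0.015 -0.065 0 0" --pt "0.017 -0.065 0 0" --pt "0.017 -0.065 0 0"

```text
clock: 57.35
eef_pos: [499.5, 93.6, 12.0]
eef_rot: [3.141, 0.001, 1.597]
wrist_force: [0.8, -3.6, 9.2]
finger_gap: 3.3
finger_force: 60.0
```

```bash
sed -i 's/(P\[...,0\]>540)/(P[...,0]>470)/; s/(q\[:,0\]>590)&(q\[:,0\]<690)/(q[:,0]>lo+20)\&(q[:,0]<hi-20)/' tray2.py; python3 tray2.py 2>/dev/null; python3 go.py 564 79 10.5 1.598
```

```text
top near 107 yaw 0.35 x@28 499.3
top far 109 yaw 0.41 x@28 637.6
top -y 62 y -156.1 x 565
top +y 58 y 202.6 x 562
scene near 146 yaw 0.46 x@28 500.4
scene far 59 yaw 2.64 x@28 633.2
scene -y 64 y -153.5 x 566
scene +y 42 y 205.2 x 568
at [499.5  93.6  11.9] yaw 1.597 t 57.45 gap 3.3 f 60.0 [ 0.5 -4.   9.7]
[-0.0163, 0.0641, 0.0015] -0.001
```

move_arm --pt "0 0 0 0" --pt "0 0 0 0" --pt "0 0 0 0" --pt "0 0 -0.03 0" --pt "0 0 -0.07 0" --pt "0 0 -0.07 0" --pt "-0.02 -0.04 -0.07 0" --pt "-0.066 -0.04 -0.07 0" --pt "-0.066 -0.04 -0.07 0" --pt "-0.066 -0.04 -0.07 0" --jaw 0.03

```text
clock: 58.45
eef_pos: [460.9, 26.4, 81.0]
eef_rot: [-3.141, -0.0, 1.596]
wrist_force: [0.5, -0.2, 0.1]
finger_gap: 29.8
finger_force: 0.0
```

move_arm --pt "0 0 0 1.56" --pt "0 0 0 1.56" --pt "0 0 0 1.56" --pt "0 0 0 1.56" --pt "0 0 0 1.56" --pt "0 0 0 1.56" --pt "0 0 0 1.56" --pt "0 0 0 1.56" --pt "0 0 0 1.56" --pt "0 0 0 1.56" --pt "0 0 0 1.56" --pt "0 0 0 1.56" --jaw 0.094

```text
clock: 59.65
eef_pos: [461.0, 27.9, 81.0]
eef_rot: [-3.141, 0.001, 0.038]
wrist_force: [0.1, -1.0, -0.3]
finger_gap: 94.0
finger_force: 0.0
```

```bash
python3 tray2.py 2>/dev/null; python3 go.py 470 25 9 0.0366
```

```text
top near 78 yaw 0.71 x@28 499.2
top far 109 yaw 0.43 x@28 637.4
top -y 63 y -156.2 x 562
top +y 58 y 201.9 x 568
scene near 179 yaw 0.78 x@28 499.0
scene far 62 yaw 2.08 x@28 633.9
scene -y 64 y -154.2 x 564
scene +y 42 y 204.9 x 567
at [461.   27.5  81.1] yaw 0.041 t 59.75 gap 94.0 f 0.0 [-0.8 -0.1  0.6]
[0.0089, 0.0029, 0.0721] 0.004
```

move_arm --pt "0 0.003 0.03 0.003" --pt "0 0.003 0.06 0.003" --pt "0 0.003 0.071 0.003" --pt "0.01 0.003 0.071 0.003" --pt "0.025 0.003 0.071 0.003" --pt "0.035 0.003 0.071 0.003" --pt "0.045 0.003 0.071 0.003" --pt "0.057 0.003 0.071 0.003" --pt "0.07 0.003 0.071 0.003" --pt "0.082 0.003 0.071 0.003" --pt "0.09 0.003 0.071 0.003" --pt "0.09 0.003 0.071 0.003"

```text
clock: 60.95
eef_pos: [552.4, 27.4, 11.1]
eef_rot: [3.142, -0.002, 0.035]
wrist_force: [0.3, 0.2, -0.5]
finger_gap: 94.0
finger_force: 0.0
```

```bash
python3 tray2.py 2>/dev/null; python3 go.py 564 28 9 0.0366
```

```text
top near 88 yaw 1.98 x@28 563.5
top far 175 yaw 2.17 x@28 702.5
top -y 32 y -152.5 x 605
top +y 23 y 205.6 x 600
scene near 124 yaw 2.11 x@28 564.8
scene far 233 yaw 1.83 x@28 703.8
scene -y 74 y -150.0 x 637
scene +y 41 y 209.8 x 649
at [551.4  27.4  10.7] yaw 0.035 t 61.05 gap 94.0 f 0.0 [-0.  -0.2 -0. ]
[0.0126, -0.0002, 0.0018] -0.002
```

move_arm --pt "0.003 0 0 0" --pt "0.006 0 0 0" --pt "0.008 0 0 0" --pt "0.008 0 0 0" --pt "0 0 0 0" --pt "-0.04 0 0 0" --pt "-0.08 0 0 0" --pt "-0.1 0 -0.02 0" --pt "-0.12 0 -0.07 0" --pt "-0.12 0 -0.12 0" --pt "-0.12 0 -0.17 0" --pt "-0.12 0 -0.2 0"

```text
clock: 62.25
eef_pos: [431.1, 23.1, 213.9]
eef_rot: [3.141, -0.004, 0.035]
wrist_force: [-0.5, 0.1, -0.2]
finger_gap: 94.0
finger_force: 0.0
```

```bash
python3 tray2.py 2>/dev/null; python3 sway.py
python3 - <<'E'
from h import *
c=cam("scene"); t=cam("top")
cv2.imwrite("pics/fin.png",np.hstack([cv2.resize(c["frame"],(430,322)),cv2.resize(t["frame"][60:230,130:325],(370,322),interpolation=cv2.INTER_CUBIC)]))
E
```

```text
top near 190 yaw 2.02 x@28 569.4
top far 196 yaw 1.82 x@28 707.7
top -y 27 y -153.7 x 611
top +y 22 y 205.0 x 601
scene near 121 yaw 2.12 x@28 570.4
scene far 228 yaw 1.88 x@28 709.4
scene -y 72 y -150.1 x 642
scene +y 41 y 209.5 x 653
[[263.5, 263.5, 263.7, 263.5, 263.6, 263.7, 263.4, 263.7, 263.4, 263.3, 263.5, 263.7], [206.1, 206.1, 206.1, 206.1, 206.0, 206.1, 206.1, 206.1, 206.1, 206.1, 206.1, 206.1], [331.1, 331.2, 331.0, 330.9, 331.0, 330.8, 331.0, 330.9, 331.0, 330.9, 331.0, 330.9], [162.2, 162.3, 162.2, 162.2, 162.2, 162.3, 162.2, 162.2, 162.3, 162.2, 162.3, 162.2]] 62.95
```

View pics/fin.png

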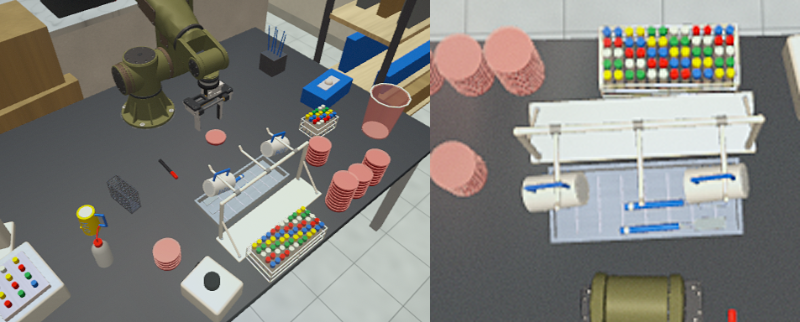

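```bash
python3 -c "
from cell import manip; print(manip.read_state()['qd'].round(3)); print(manip.sign_off())"
```

```text
[ 0.001 -0.002 -0.002  0.001  0.002 -0.001]
the job is handed in; nothing more can be done
None
```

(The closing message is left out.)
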